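# Turn the flat-tyred rover wheel by its spokes until the valve stem points up

## Robot

A 7-joint arm with a two-finger parallel gripper is mounted at the origin on the work surface. World frame = base frame: x ahead of the robot, y to its left, z up, the work surface at z = 0. Lengths are in mm, angles in rad, forces in N, time in s.
With the tool pointing down it reaches from about 400 to 850 mm from the base axis. Payload 4.5 kg.
Tool frame: the origin (TCP) lies between the finger pads; the fingertips stand 22 mm ahead of it and the grasp point (between the pads) lies 3 mm ahead of it (bot.tip_reach is the z of the fingertips in the tool frame, in mm); z points along the fingers, y is the direction in which the jaws open and shut (so a half turn about z gives the same grasp; the last joint's range is limited). The gripper opens to 88 mm and grips with 3 to 60 N. Pads are 18 mm wide; open, the fingers measure 123 mm over their backs; the gripper's body (75 mm by 187 mm) begins 45 mm behind the grasp point.
Start: joints at [-1.151, 0.689, -0.195, 1.565, 0.157, 0.902, -0.215], TCP at [235.17, 579.091, 260.743] pointing down, gripper open.
Joint ranges: [-3.01, 3.01], [-0.46, 2.08], [-1.47, 1.51], [0.13, 2.56], [-1, 4.14], [0.04, 2.09], [-2.66, 2.66]. Speed limits (rad/s): [2.57, 2.57, 3.14, 3.14, 3.14, 3.14, 3.14].

## Interface

Orientations are given as a unit quaternion [w, x, y, z].
In Python, from plant import get_state, capture, order, search_frame, regions_of, spot_point, bot gives the robot as it stands. The module is installed in compiled form; this text tells all that it offers.
- The arm moves only by the shell command python3 -m handwheel 'ROWS' [OPENING]. ROWS is text: rows parted by semicolons, each of 6 numbers parted by spaces: the shift along the tool's x, y, z in m, then the turn, a rotation vector about the tool's x, y, z in degrees. In form: x y z wx wy wz; .... A call has 1 to 5 rows; each row shifts and turns the commanded pose from where the row before left it, along the tool's axes as they then stand; what a row does not reach is not made up. A row lasts 1/10 s, in which the tool goes at most 50 mm and 8.59 degrees, less where a joint would pass 70% of its speed; a pose out of reach is approached as far as the arm can. A call with a gripper value outside its range is refused whole. OPENING is the opening, from 0 (shut) to 1 (fully open), set as the call begins (- or left out, the last holds). The fingers move at their own pace and stop on an object; the grip force is fixed at half the most. Time passes only in rows, so rows that do not move let the fingers close. It gives the time, the measured TCP pose, the force and the opening at its end, in the units of the state.
- get_state(): the state, without advancing time (a new reading comes with each control period).
- capture(name): name is "scene" or "top" or "wrist"; returns a dict with "img" (400x640x3 uint8, red, green, blue), "mtx" (3x3 intrinsics, pixels), "origin" and "orientation" of the camera in the world. Camera axes: x right, y down, z forward; pixel columns grow to the right and rows downward; lengths in mm; the calibration is good to about 2 mm. A picture is of the moment at which its call begins. There is no depth.
- order.hand_in(): hands the job in, once; it reports no verdict.
Trained networks look in a picture, given as the dict that the camera call returned (one of the last four; its "shot" number tells which), for a name from the list of things; names that differ only in an ending like _2 or _b are one class to them, and where a whole thing is asked for, a point or a joint stands for the part that bears it (a point fixed in the world has none). Each returns a list of dicts, best first, with "score" (0 to 1); they miss things now and then, are a little off and sometimes report something else, mostly with a low value. They report only what shows in the picture. A call takes as long as a camera call.
- search_frame(thing, picture): "xy" ([column, row] as shares, 0 to 1, of the picture: columns of its width, rows of its height, amid what is visible of it).
- regions_of(thing, picture): "region" (400x640 bool, what is visible of it) and "xy" ([column, row] as shares, 0 to 1, of the picture: columns of its width, rows of its height, amid what is visible of it).
- spot_point(thing, picture): "xy" ([column, row] as shares, 0 to 1, of the picture: columns of its width, rows of its height: a listed point, or the origin of a listed thing).
The state is a dict: "time": time; "qpos": joint angles; "joint_vel": joint speeds; "tau": joint torques, N m; "eef_pos": TCP position; "tool_rot": TCP orientation; "force": force on the tool from outside, world axes, zero at the start; "moment": the same for the moment, N m; "grip_width": finger opening in mm.
Only numpy, scipy, OpenCV 4.12 (cv2) and the standard library are available. Lean on these libraries where they do the work, as an engineer would, in place of code of your own. Each camera call takes 0.05 s, during which the arm holds its last target.

## Task

The small blue wheel on the bench stand has a flat tyre: push one spoke after another gently with a fingertip, either way round, until the valve is at the very bottom of the rim with its stem pointing straight up at the hub, ready for the inflator, then leave the wheel at rest there and take your hand away. Push on the spokes only: keep off the slack tyre and the valve, and do not pinch a spoke, and do not lift, tip or shove the stand. Leave the inflator, the mug and the tyre lever where they are.

Things in the scene. Friction and masses are not known exactly. Their poses are not given: they have to be found in the camera images.
- stand: Loose but heavy (6 kg) grey steel wheel stand on the desk. Origin: centre of the underside of its foot plate, which is 200 mm along x, 300 mm along y and 10 mm thick. z is up; -x is the side towards the robot (yaw within 0.3 rad). The wheel's axle runs along its x axis. Nothing of the stand is above the axle: the wheel's upper half is open from both sides.
- axle (a point): Centre of the wheel, on the axle in the wheel's middle plane, 182 mm straight above the stand's origin; axes as the stand. An A-frame of 12 mm tube 44 mm in front of this plane and one 44 mm behind it hold the axle: its legs run down from the axle 36 degrees either side of straight down. A-frame heads are 32 mm across; axle ends with 19 mm nuts reach 62 mm from the plane.
- hub (a joint): Turning angle of the wheel, rad. 0 (also 2 pi, -2 pi: it turns without end) = valve at the very bottom, stem pointing straight up. Grows as the wheel turns counter-clockwise seen from the robot (from the stand's -x). The bearing drags (0.22 N m, about 3 N at mid spoke): the wheel stays where it is left and hardly coasts. It starts 120 to 180 degrees from home, valve in the upper part.
- spokes: Blue nylon spokes and rim, turning with the wheel. Origin at the wheel's centre, x along the axle; axes as the stand's at joint value 0. Five straight spokes 72 degrees apart, 16 mm wide, 42 mm deep along the axle (21 mm either side of the middle plane; 32 mm beyond 87 mm radius), from the hub (66 mm across, 72 mm long) to the rim (inner radius 116 mm, 30 mm wide). They lie 36, 108 and 180 degrees from the valve's direction.
- tyre: Black rubber tyre on the rim, slack because it is flat, turning with the wheel. Origin at the wheel's centre, axes as spokes. Round section 35 mm thick (17.5 mm either side of the middle plane), inner radius 127 mm, outer radius 162 mm: its top is 344 mm above the desk. A yellow paint dot, 16 mm across, on each sidewall marks where the valve is (straight outwards of it, 145 mm from the centre).
- valve: Valve stem in the middle of one of the five gaps between spokes: black foot, brass stem 8 mm thick, bright green cap 13 mm thick, 44 mm long in all, in the wheel's middle plane. Origin at its foot on the inside of the rim, 116 mm from the wheel's centre; z runs along the stem from the rim towards the hub, and is vertical when the stem points straight up.
- inflator: Bystander: black cordless tyre inflator with orange bands, standing on the desk, 56 x 46 mm and 159 mm high; origin at the centre of its underside.
- mug: Bystander: white mug, 80 mm across with a handle, 95 mm high, standing on the desk; origin at the centre of its underside.
- tyre_lever: Bystander: red plastic tyre lever, 120 mm long, 15 mm wide and 7 mm thick, lying on the desk along its own x axis; origin on its underside, at its middle.

How it is judged (in metres and radians):
On the way:
1. the wheel has been pushed part of the way and let go, before going on with another spoke (angle between valve's own z axis and vertical between 0.2 and 1.95 rad and contact force between the fingers and spokes below 0.2 N), for 0.1 s.
At the end, for the whole second after the job is handed in: The valve is at the bottom of the rim with its stem within 0.12 rad (7 degrees) of straight up, the wheel at rest (under 0.05 rad/s), the stand standing flat within 15 mm of where it stood, and the inflator, mug and tyre lever within 20 mm of where they were (angle between valve's own z axis and vertical below 0.12 rad and velocity of joint hub between -0.05 and 0.05 rad/s and angle between stand's own z axis and vertical below 0.03 rad and height (world z) of stand below 0.005 m and distance of stand from where it was at the start of the episode below 0.015 m and distance of each of inflator, mug, tyre_lever from where it was at the start of the episode below 0.02 m); the robot touches nothing.
It fails at once if the tyre is pushed (more than 4 N) (contact force between any of the fingers, the arm and tyre above 4 N).
It fails at once if the valve is pushed (more than 3 N) (contact force between any of the fingers, the arm and valve above 3 N).
It fails at once if the spokes or rim are pushed hard or pinched (more than 35 N) (contact force between any of the fingers, the arm and spokes above 35 N).
It fails at once if the stand is lifted, tipped or shoved (15 mm, 0.06 rad) (distance of stand from where it was at the start of the episode above 0.015 m or angle between stand's own z axis and vertical above 0.06 rad).
It fails at once if a bystander is lifted, knocked or shifted (20 mm) (distance of any of inflator, mug, tyre_lever from where it was at the start of the episode above 0.02 m).
It also fails if it takes over 72 s, if anything falls off the work surface, if the arm or the gripper's body presses on something with over 40 N, if the wrist force passes 120 N, or if a joint passes its speed limit or range.

## Working session

There is one attempt and no reset: what is moved stays moved. The work goes in short steps, Python scripts to look and compute and a shell command to move; the robot and the scene stay as the last step left them, time stands still between calls to the robot, and variables do not carry over. Pictures are saved under pics/ and viewed, and the job is handed in when it is done.

```bash
mkdir -p pics; ls; cat > look.py <<'E'
import sys,cv2
from plant import *
def snap(cam,name):
    p=capture(cam); cv2.imwrite(f'pics/{name}.png',p['img'][:,:,::-1]); return p
E
python3 - <<'E'
from look import *
import numpy as np
np.set_printoptions(precision=4,suppress=True)
for c in ['scene','top']:
    p=snap(c,c+'0'); print(c,p['mtx'],p['origin'],p['orientation'])
    for t in ['stand','axle','valve','tyre','inflator','mug','tyre_lever']:
        print(t,[(r['score'],np.array(r['xy'])*[640,400]) for r in spot_point(t,p)][:2])
print(get_state())
E
```

```text
pics
scene [[498.9341   0.     323.0922]
 [  0.     498.9341 200.8807]
 [  0.       0.       1.    ]] [1250.115  1004.1313  910.1454] [-0.1502  0.256   0.8388 -0.4564]
stand [(0.81, array([304.512, 249.12 ]))]
axle [(0.56, array([303.872, 197.92 ]))]
valve [(0.6, array([307.392, 167.32 ]))]
tyre [(0.74, array([301.12, 199.4 ]))]
inflator []
mug [(0.78, array([256.128, 184.8  ]))]
tyre_lever []
top [[456.7663   0.     309.5804]
 [  0.     456.7663 198.0546]
 [  0.       0.       1.    ]] [ 316.7521   21.1194 1219.7965] [-0.0634  0.7077 -0.6997  0.0754]
stand [(0.69, array([297.28, 173.68]))]
axle [(0.82, array([295.168, 152.92 ]))]
valve []
tyre [(0.87, array([300.8, 157. ]))]
inflator [(0.6, array([183.616, 210.2  ]))]
mug [(0.95, array([446.72, 190.  ]))]
tyre_lever [(0.65, array([457.024, 249.   ]))]
{'time': 0.8, 'qpos': array([-1.1512,  0.6891, -0.1946,  1.5653,  0.1573,  0.9025, -0.2151]), 'joint_vel': array([ 0.0015,  0.0007,  0.0004, -0.0003, -0.0002,  0.0002, -0.0019]), 'tau': array([ -0.0002, -52.7446,  -1.2673, -15.3737,  -0.052 ,  -0.001 ,
         0.    ]), 'eef_pos': array([235.1946, 579.0812, 260.7542]), 'tool_rot': array([-0.    ,  0.1917,  0.9815,  0.    ]), 'force': array([ 0.2815, -0.217 , -0.1119]), 'moment': array([-0.0385, -0.033 , -0.0526]), 'grip_width': 87.9992300103834}
```

View pics/scene0.png

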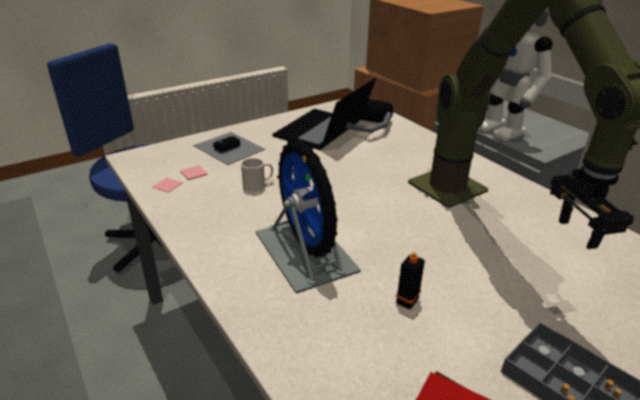

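View pics/top0.png

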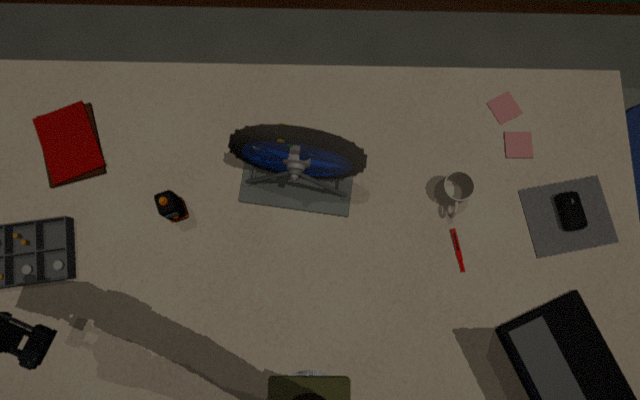

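```bash
cat >> look.py <<'E'
import numpy as np
from scipy.spatial.transform import Rotation as R
np.set_printoptions(precision=4,suppress=True)
def rot(q): return R.from_quat([q[1],q[2],q[3],q[0]]).as_matrix()
def proj(p,X):
    c=(np.atleast_2d(X)-p['origin'])@rot(p['orientation'])
    u=c@np.array(p['mtx']).T
    return u[:,:2]/u[:,2:]
def ray(p,px):
    d=np.linalg.solve(p['mtx'],[px[0],px[1],1]); return rot(p['orientation'])@d
def onz(p,px,z):
    d=ray(p,px); return p['origin']+d*(z-p['origin'][2])/d[2]
def tri(*obs):
    A=0;b=0
    for p,px in obs:
        d=ray(p,px);d/=np.linalg.norm(d);M=np.eye(3)-np.outer(d,d);A=A+M;b=b+M@p['origin']
    return np.linalg.solve(A,b)
E
python3 - <<'E'
from look import *
t=snap('top','t1');s=snap('scene','s1')
print('axle tri',tri((t,(295.2,152.9)),(s,(303.9,197.9))), onz(t,(295.2,152.9),182), onz(s,(303.9,197.9),182))
print('corners', [onz(t,c,10) for c in [(240,202),(350,215)]])
for n,px,z in [('inf',(171,205),159),('mug',(458,185),95),('lev',(457,249),0)]: print(n,onz(t,px,z))
cv2.imwrite('pics/t1c.png',cv2.resize(t['img'][110:225,215:380,::-1],None,fx=4.8,fy=4.8,interpolation=2))
cv2.imwrite('pics/s1c.png',cv2.resize(s['img'][130:300,240:380,::-1],None,fx=3.5,fy=3.5,interpolation=2))
for n,p in [('t',t),('s',s)]:
  for th in ['stand','spokes','valve','tyre']:
    for r in regions_of(th,p)[:1]:
        print(n,th,r['score'],r['region'].sum())
E
```

```text
axle tri [631.6096  38.6379 186.3411] [631.9018  39.5168 182.    ] [628.6154  31.67   182.    ]
corners [array([544.5999, 188.7562,  10.    ]), array([ 512.9088, -107.2544,   10.    ])]
inf [507.2696 329.4216 159.    ]
mug [ 579.7196 -373.7034   95.    ]
lev [ 425.8813 -394.8134    0.    ]
t stand 0.61 9812
t spokes 0.87 2239
t tyre 0.81 2961
s spokes 0.85 1842
s tyre 0.94 2251
```

View pics/t1c.png

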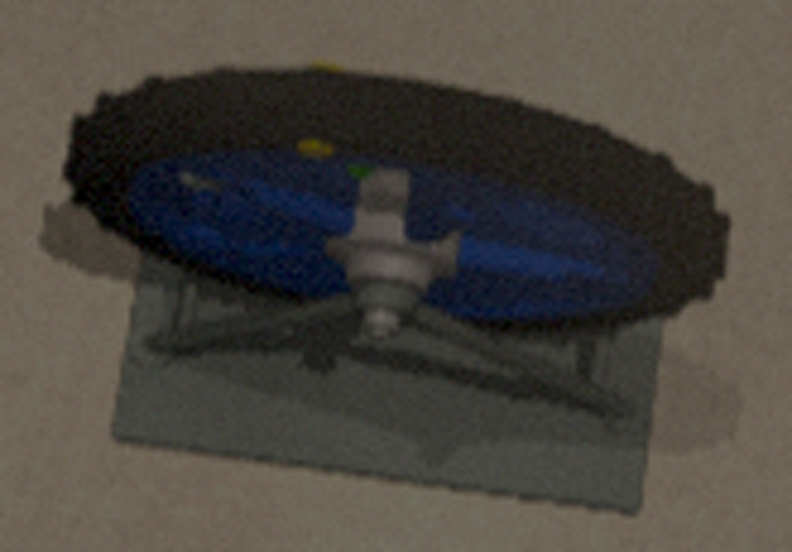

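View pics/s1c.png

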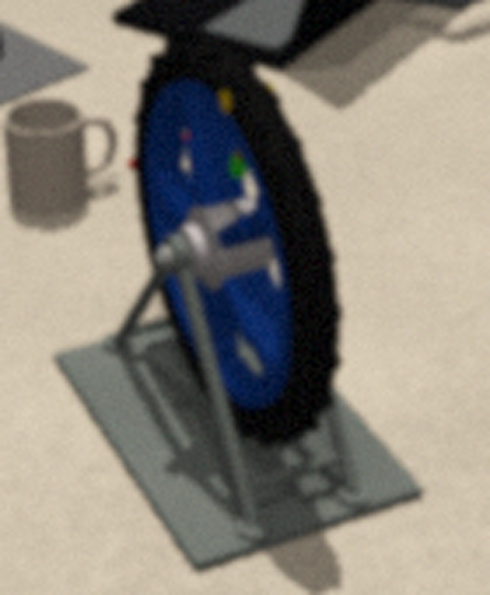

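```bash
cat > fit.py <<'E'
from look import *
from scipy.optimize import least_squares
t=capture('top');s=capture('scene')
def W(v,l):
    x,y,a=v[:3];c,s_=np.cos(a),np.sin(a)
    return np.array([x+c*l[0]-s_*l[1],y+s_*l[0]+c*l[1],l[2]])
def dot(th,x,r=145): return (x,-r*np.sin(th),182-r*np.cos(th))
obs=[(t,(239,201),(-100,150,10)),(t,(347.7,216.9),(-100,-150,10)),(t,(280.6,140.8),'f'),(t,(282.3,124.2),'b'),(t,(293.75,176.8),(-62,0,182)),
(s,(255.7,232),(100,-150,10)),(s,(297.1,292.9),(100,150,10)),(s,(360,270.9),(-100,150,10)),(s,(304.3,158),'b'),(s,(316.6,155.1),'f'),(s,(287.1,203.4),(62,0,182))]
def res(v):
    o=[]
    for p,px,l in obs:
        if l=='f': l=dot(v[3],-14)
        if l=='b': l=dot(v[3],14)
        o+=list(proj(p,W(v,l))[0]-px)
    return np.array(o)
f=min((least_squares(res,[630,35,-.1,th],loss='soft_l1') for th in (2.2,3.1,4)),key=lambda f:f.cost)
print(f.x,f.cost);print(res(f.x).reshape(-1,2))
E
python3 fit.py
```

```text
[627.5061  36.6677  -0.12     3.3453] 16.054298220436866
[[-2.257   0.3818]
 [-0.2846 -0.9615]
 [-0.0479 -1.4037]
 [ 0.1753  2.3384]
 [-0.9542  3.2382]
 [-1.3421 -1.7615]
 [-1.1502 -1.9892]
 [ 1.4703 -2.251 ]
 [ 0.9729 -0.1287]
 [-1.4126  0.5492]
 [-2.7072  0.63  ]]
```

```bash
cat > plan.py <<'E'
from look import *
AX=np.array([627.5,36.7,182.]);YAW=-0.12
c,s=np.cos(YAW),np.sin(YAW)
XS=np.array([c,s,0]);YS=np.array([-s,c,0]);ZS=np.array([0,0,1.])
RT=np.column_stack([-ZS,YS,XS])
def st():
    g=get_state();p=np.array(g['eef_pos']);Rm=rot(g['tool_rot']);tip=p+Rm[:,2]*22
    d=tip-AX
    print('t',round(g['time'],2),'tcp',p,'tip in stand',[round(float(d@a),1) for a in (XS,YS,ZS)],'q',g['qpos'],'F',g['force'],'w',round(g['grip_width'],1))
    rv=R.from_matrix(Rm.T@RT).as_rotvec(degrees=True)
    print(' z-axis',Rm[:,2],'rotvec to target deg',rv, np.linalg.norm(rv))
    return p,Rm
def go(tipx,tipy,tipz,tip=True):
    p,Rm=st()
    T=AX+XS*(tipx-22)+YS*tipy+ZS*tipz
    print(' shift in tool mm',Rm.T@(T-p),'world',T-p)
if __name__=='__main__':
    a=[float(v) for v in sys.argv[1:4]]
    go(*a) if a else st()
E
python3 plan.py -150 0 78
```

```text
t 1.4 tcp [235.1669 579.1088 260.7538] tip in stand [-454.4, 491.5, 56.8] q [-1.1512  0.6891 -0.1946  1.5653  0.1573  0.9025 -0.2151] F [-0.8122  0.0556 -0.8192] w 88.2
 z-axis [ 0.      0.0001 -1.    ] rotvec to target deg [-11.9493 -89.4225 -11.9604] 91.0067229129105
 shift in tool mm [-401.6459 -400.0852    0.6948] world [ 221.57   -521.8183   -0.7538]
```

```bash
python3 -m handwheel '0 0 -0.02 -1 -7.5 -1; 0 0 -0.02 -1 -7.5 -1; 0 0 0 -1 -7.5 -1' 0; python3 plan.py -150 0 78
```

```text
time: 1.7
eef_pos: [232.9, 581.9, 304.2]
tool_rot: [0.199, 0.163, 0.966, -0.008]
force: [-0.2, 0.2, -0.5]
grip_width: 66.4
t 1.7 tcp [232.9402 581.8928 304.1523] tip in stand [-448.4, 493.3, 101.9] q [-1.4719  0.6537  0.0307  1.5745  0.4568  0.9991 -0.4769] F [-0.1513  0.1526 -0.4857] w 66.4
 z-axis [ 0.3813 -0.0802 -0.921 ] rotvec to target deg [ -8.6578 -66.6884  -9.3264] 67.89165519497452
 shift in tool mm [-340.6474 -427.731   168.0698] world [ 223.7967 -524.6023  -44.1523]
```

```bash
python3 -m handwheel '0 0 0 -1 -7.5 -1; 0 0 0 -1 -7.5 -1; 0 0 0 -1 -7.5 -1; 0 0 0 -1 -7.5 -1; 0 0 0 -1 -7.5 -1' ; python3 plan.py -150 0 78
```

```text
time: 2.2
eef_pos: [231.4, 580.7, 300.9]
tool_rot: [0.504, 0.099, 0.857, -0.029]
force: [-0.2, -0.6, 0.2]
grip_width: 26.4
t 2.2 tcp [231.4071 580.7279 300.9279] tip in stand [-439.2, 491.7, 108.2] q [-1.8655  0.8635  0.3228  1.6719  0.8823  1.1391 -0.8753] F [-0.1594 -0.5877  0.1537] w 26.4
 z-axis [ 0.8591 -0.1494 -0.4895] rotvec to target deg [ -3.762  -29.2087  -3.9723] 29.71668053915943
 shift in tool mm [-143.9727 -469.6249  291.8212] world [ 225.3299 -523.4374  -40.9279]
```

```bash
python3 -m handwheel '0 0 0 -1 -7.5 -1; 0 0 0 -1 -7.5 -1; 0 0 0 -1 -7.5 -1; 0 0 0 -1 -6.6 -1' ; python3 plan.py -150 0 78
```

```text
time: 2.6
eef_pos: [231.1, 580.7, 299.5]
tool_rot: [0.705, 0.04, 0.707, -0.041]
force: [0.8, 0.1, -1.7]
grip_width: 0.6
t 2.6 tcp [231.107  580.7229 299.5479] tip in stand [-436.7, 492.8, 117.5] q [-2.0179  1.1367  0.4871  1.7214  1.0849  1.2971 -1.0913] F [ 0.8413  0.1116 -1.7181] w 0.6
 z-axis [ 0.9933 -0.1152 -0.0027] rotvec to target deg [ 0.2601 -0.1548  0.1101] 0.32202545647084874
 shift in tool mm [  39.7243 -493.8777  284.5368] world [ 225.63   -523.4324  -39.5479]
```

```bash
python3 -m handwheel '0 -0.03 0 0 0 0; 0 -0.045 0 0 0 0; 0 -0.045 0 0 0 0; 0 -0.045 0.01 0 0 0; 0 -0.045 0.01 0 0 0' ; python3 plan.py -150 -60 39
```

```text
time: 3.1
eef_pos: [227.0, 367.9, 300.2]
tool_rot: [0.703, 0.042, 0.709, -0.041]
force: [0.0, 0.4, -1.2]
grip_width: 0.6
t 3.1 tcp [227.0004 367.9458 300.2492] tip in stand [-415.3, 281.0, 118.1] q [-2.1335  1.1104  0.458   2.347   1.1819  1.083  -1.6488] F [ 0.0423  0.4327 -1.1529] w 0.6
 z-axis [ 0.9931 -0.1174 -0.0085] rotvec to target deg [ 0.1344 -0.4853 -0.0309] 0.5045709060319803
 shift in tool mm [  76.8188 -341.5834  265.1339] world [ 222.5538 -370.2238  -79.2492]
```

```bash
python3 -m handwheel '0 -0.045 0.01 0 0 0; 0 -0.045 0.01 0 0 0; 0 -0.045 0.01 0 0 0; 0 -0.045 0.01 0 0 0; 0 -0.045 0.01 0 0 0' ; python3 plan.py -150 -60 39
```

```text
time: 3.6
eef_pos: [217.7, 239.3, 272.7]
tool_rot: [0.741, 0.079, 0.66, -0.102]
force: [-0.8, -1.5, -2.1]
grip_width: 0.7
t 3.6 tcp [217.6568 239.3262 272.6873] tip in stand [-409.5, 149.2, 93.3] q [-1.6706  1.3055 -0.4484  2.5298  0.8536  1.661  -2.3323] F [-0.7913 -1.4991 -2.0635] w 0.7
 z-axis [ 0.9609 -0.2506  0.1177] rotvec to target deg [-7.795   6.6805  1.484 ] 10.372687588990306
 shift in tool mm [  88.0572 -173.6995  277.2995] world [ 231.8974 -241.6042  -51.6873]
```

```bash
cat > kin.py <<'E'
import numpy as np, itertools
from scipy.optimize import least_squares
from scipy.spatial.transform import Rotation as R
D=[([-1.1512,.6891,-.1946,1.5653,.1573,.9025,-.2151],[235.17,579.1,260.75],[0,.1917,.9815,0]),
([-1.4719,.6537,.0307,1.5745,.4568,.9991,-.4769],[232.94,581.89,304.15],[.199,.163,.966,-.008]),
([-1.8655,.8635,.3228,1.6719,.8823,1.1391,-.8753],[231.4,580.73,300.93],[.504,.099,.857,-.029]),
([-2.0179,1.1367,.4871,1.7214,1.0849,1.2971,-1.0913],[231.1,580.7,299.5],[.705,.04,.707,-.041]),
([-2.1335,1.1104,.458,2.347,1.1819,1.083,-1.6488],[227,367.95,300.25],[.703,.042,.709,-.041]),
([-1.6706,1.3055,-.4484,2.5298,.8536,1.661,-2.3323],[217.66,239.33,272.69],[.741,.079,.66,-.102])]
def fk(q,sg,p):
    o1,o7,h,L1,L2,d,e1,e2=p
    Z=lambda a:R.from_euler('z',a);Y=lambda a:R.from_euler('y',a)
    r=Z(sg[0]*q[0]+o1);x=np.array([0,0,h])
    r=r*Y(sg[1]*q[1])*Z(sg[2]*q[2]);x=x+r.apply([e1,0,L1])
    r=r*Y(sg[3]*q[3])*Z(sg[4]*q[4]);x=x+r.apply([e2,0,L2])
    r=r*Y(sg[5]*q[5])*Z(sg[6]*q[6]+o7);x=x+r.apply([0,0,d])
    return x,r
def err(p,sg):
    o=[]
    for q,x,w in D:
        X,r=fk(q,sg,p);t=R.from_quat([w[1],w[2],w[3],w[0]])
        o+=list((X-x)/100)+list((t.inv()*r).as_rotvec())
    return o
if __name__=='__main__':
    out=[]
    for sg in itertools.product([1],[1],[1,-1],[1],[1,-1],[1,-1],[1,-1]):
      for s1 in (1,-1):
       for s4 in (1,-1):
        s=(s1,1,sg[2],s4,sg[4],sg[5],sg[6])
        for o1 in (-1.5,0,1.5,3.1):
         for o7 in (0,1.5,3.1,-1.5):
          f=least_squares(err,[o1,o7,340,430,430,250,0,0],args=(s,),max_nfev=12)
          out.append((f.cost,s,f.x))
    out.sort(key=lambda a:a[0])
    for o in out[:4]:
        f=least_squares(err,o[2],args=(o[1],));print(f.cost,o[1],f.x.round(3))
E
time python3 kin.py
```

```text
0.02514910110549031 (-1, 1, -1, 1, -1, 1, -1) [-5.30000e-02  1.55100e+00  3.28028e+02  6.10450e+02  3.64267e+02
  2.84508e+02 -1.31470e+01  4.99400e+01]
0.02514910110549026 (-1, 1, -1, 1, -1, 1, -1) [-5.30000e-02  1.55100e+00  3.28028e+02  6.10450e+02  3.64267e+02
  2.84508e+02 -1.31470e+01  4.99400e+01]
0.02514910110549071 (-1, 1, -1, 1, -1, 1, -1) [-5.30000e-02  1.55100e+00  3.28028e+02  6.10450e+02  3.64267e+02
  2.84508e+02 -1.31470e+01  4.99400e+01]
0.025149101105491078 (-1, 1, -1, 1, -1, 1, -1) [-5.30000e-02  1.55100e+00  3.28028e+02  6.10450e+02  3.64267e+02
  2.84508e+02 -1.31470e+01  4.99400e+01]
real	3m52.702s
user	3m45.063s
sys	0m0.303s
```

```bash
cat > kin2.py <<'E'
from kin import *
SG=(-1,1,-1,1,-1,1,-1)
def fk2(q,p,sg=SG):
    o1,o7,h,L1,L2,d,e0,e1,e2,e3,f1,f2=p[:12]
    Z=lambda a:R.from_euler('z',a);Y=lambda a:R.from_euler('y',a)
    r=Z(sg[0]*q[0]+o1);x=np.array([0,0,h])+r.apply([e0,0,0])
    r=r*Y(q[1]);x=x+r.apply([0,0,0]);r=r*Z(sg[2]*q[2]);x=x+r.apply([e1,f1,L1])
    r=r*Y(q[3])*Z(sg[4]*q[4]);x=x+r.apply([e2,f2,L2])
    r=r*Y(q[5]);x=x+r.apply([e3,0,0]);r=r*Z(sg[6]*q[6]+o7);x=x+r.apply([0,0,d])
    return x,r
def err2(p):
    o=[]
    for q,x,w in D:
        X,r=fk2(q,p);t=R.from_quat([w[1],w[2],w[3],w[0]])
        o+=list((X-x)/100)+list((t.inv()*r).as_rotvec())
    return o
if __name__=='__main__':
    np.set_printoptions(suppress=True,precision=3)
    f=least_squares(err2,[-.05,1.55,328,440,400,284,0,-13,50,0,0,0])
    print(f.cost,f.x);print(np.array(f.fun).reshape(-1,6))
E
python3 kin2.py
```

```text
0.00621891063901957 [ -0.017   1.564 340.732 580.298 339.604 312.356  -6.959  -2.422   8.323
  -8.887 -22.978  -8.424]
[[-0.017  0.046 -0.028 -0.     0.     0.011]
 [-0.003  0.001  0.001  0.007  0.     0.009]
 [ 0.015 -0.019  0.033  0.015 -0.001  0.002]
 [ 0.011 -0.005  0.035  0.018  0.    -0.007]
 [-0.037 -0.031  0.006  0.018 -0.    -0.007]
 [ 0.002  0.004 -0.048  0.016  0.    -0.009]]
```

```bash
cat > kin3.py <<'E'
from kin2 import *
def fk3(q,p):
    q=np.array(q,float); q[1:6]=q[1:6]+p[12:17]; return fk2(q,p)
def err3(p):
    o=[]
    for q,x,w in D:
        X,r=fk3(q,p);t=R.from_quat([w[1],w[2],w[3],w[0]])
        o+=list((X-x)/100)+list((t.inv()*r).as_rotvec())
    return o+list(np.array(p[12:17])*.02)+list(np.array(p[6:12])/100*.02)
f=least_squares(err3,[-.05,1.55,328,440,400,284,0,0,0,0,0,0]+[0]*5)
P=f.x
if __name__=='__main__':
    np.set_printoptions(suppress=True,precision=3)
    print(f.cost,f.x);print(np.array(f.fun)[:36].reshape(-1,6))
E
python3 kin3.py
```

```text
0.004309839495192862 [ -0.037   1.592 356.836 569.351 345.915 313.975   0.501  -9.637   2.061
  -1.529 -24.041  -7.575   0.023  -0.034  -0.01    0.021   0.007]
[[-0.015  0.029 -0.018  0.015  0.006  0.021]
 [ 0.002  0.004 -0.003  0.018 -0.001  0.013]
 [ 0.008 -0.01   0.028  0.013 -0.004 -0.001]
 [ 0.007 -0.006  0.02   0.006  0.002 -0.012]
 [-0.025 -0.023  0.007  0.001  0.009 -0.017]
 [ 0.002  0.004 -0.033  0.01   0.037 -0.005]]
```

```bash
cat > ik.py <<'E'
from kin2 import *
f=least_squares(err2,[-.05,1.55,328,440,400,284,0,-13,50,0,0,0]);P=f.x
LO=np.array([-3.01,-.46,-1.47,.13,-1,.04,-2.66]);HI=np.array([3.01,2.08,1.51,2.56,4.14,2.09,2.66])
AX=np.array([627.5,36.7,182.]);YAW=-0.12
def target(x,y,z,roll=0,pitch=0):
    c,s=np.cos(YAW),np.sin(YAW);XS=np.array([c,s,0]);YS=np.array([-s,c,0]);ZS=np.array([0,0,1.])
    r=R.from_matrix(np.column_stack([-ZS,YS,XS]))*R.from_euler('y',pitch,degrees=True)*R.from_euler('z',roll,degrees=True)
    return AX+XS*x+YS*y+ZS*z-r.apply([0,0,22]),r
def ik(X,r,q0,w=.01):
    def e(q):
        x,rr=fk2(q,P);return np.r_[(x-X)/50,(r.inv()*rr).as_rotvec()*2,(q-q0)*w]
    g=least_squares(e,np.clip(q0,LO+.01,HI-.01),bounds=(LO,HI));return g.x,np.linalg.norm(e(g.x)[:6])
if __name__=='__main__':
    np.set_printoptions(suppress=True,precision=2)
    rng=np.random.default_rng(0)
    q0=np.array(D[-1][0])
    for roll in (0,90,-90,180):
      for pitch in (0,20,40):   # pitch>0 : tool z rotates toward tool x (down)
        for pos in [(-9,-60,40),(-9,50,50)]:
            best=[]
            for k in range(12):
                s=q0 if k==0 else rng.uniform(LO,HI)
                q,n=ik(*target(*pos,roll,pitch),s,.003)
                if n<.05: best.append((np.abs(q-q0).max(),q,n))
            if best:
                best.sort(key=lambda b:b[0]);print(roll,pitch,pos,len(best),best[0][1],'margin',np.minimum(best[0][1]-LO,HI-best[0][1]).min().round(2),'dq',best[0][0].round(2))
            else: print(roll,pitch,pos,'none')
E
python3 ik.py
```

```text
0 0 (-9, -60, 40) none
0 0 (-9, 50, 50) none
0 20 (-9, -60, 40) none
0 20 (-9, 50, 50) none
0 40 (-9, -60, 40) 8 [ 0.03  0.71 -0.2   2.48  2.83  0.95 -1.43] margin 0.08 dq 1.97
0 40 (-9, 50, 50) 10 [-0.04  0.73 -0.56  2.4   2.33  1.03 -1.16] margin 0.16 dq 1.63
90 0 (-9, -60, 40) none
90 0 (-9, 50, 50) none
90 20 (-9, -60, 40) none
90 20 (-9, 50, 50) none
90 40 (-9, -60, 40) 5 [ 0.33  0.79 -0.74  2.49  2.5   1.11 -2.61] margin 0.05 dq 2.0
90 40 (-9, 50, 50) 8 [ 0.03  0.75 -0.68  2.4   2.28  1.09 -2.66] margin 0.0 dq 1.7
-90 0 (-9, -60, 40) none
-90 0 (-9, 50, 50) none
-90 20 (-9, -60, 40) none
-90 20 (-9, 50, 50) none
-90 40 (-9, -60, 40) 9 [-0.32  0.75  0.41  2.47  3.25  0.91 -0.36] margin 0.09 dq 2.4
-90 40 (-9, 50, 50) 9 [-0.59  0.72  0.37  2.38  2.93  0.73 -0.29] margin 0.18 dq 2.07
180 0 (-9, -60, 40) none
180 0 (-9, 50, 50) none
180 20 (-9, -60, 40) none
180 20 (-9, 50, 50) none
180 40 (-9, -60, 40) 7 [-0.6   0.95  1.    2.47  3.7   1.08  0.67] margin 0.09 dq 3.01
180 40 (-9, 50, 50) 4 [-0.91  0.95  1.04  2.37  3.61  0.81  0.48] margin 0.19 dq 2.82
```

```bash
cat > scan.py <<'E'
from ik import *
import ik
np.set_printoptions(suppress=True,precision=2)
def target2(x,y,z,roll,pitch,yaw):
    c,s=np.cos(YAW),np.sin(YAW);XS=np.array([c,s,0]);YS=np.array([-s,c,0]);ZS=np.array([0,0,1.])
    r=R.from_euler('z',yaw,degrees=True)*R.from_matrix(np.column_stack([-ZS,YS,XS]))*R.from_euler('y',pitch,degrees=True)*R.from_euler('z',roll,degrees=True)
    return AX+XS*x+YS*y+ZS*z-r.apply([0,0,22]),r
def P3(al,r,x): a=np.radians(al);return (x,r*np.sin(a),r*np.cos(a))
if __name__=='__main__':
  for pitch in (30,35,40,45):
   for yaw in (-30,-15,0,15,30):
    q=np.array([0,.7,-.3,2.45,2.6,1,-1.3]);m=[];ok=[]
    for al,r,x in [(-57,72,-120),(-57,72,-9),(-40,72,-9),(-20,72,-9),(0,72,-9),(20,72,-9),(50,72,-9),(50,72,-120)]:
        q,n=ik.ik(*target2(*P3(al,r,x),0,pitch,yaw),q,.02)
        ok.append(round(n,3))
        m.append(np.minimum(q-LO,HI-q).min())
    print(pitch,yaw,'minmargin',np.round(m,2),'err',ok)
E
python3 scan.py
```

```text
30 -30 minmargin [0.   0.04 0.05 0.06 0.06 0.05 0.02 0.  ] err [np.float64(0.151), np.float64(0.0), np.float64(0.0), np.float64(0.0), np.float64(0.0), np.float64(0.0), np.float64(0.0), np.float64(0.0)]
30 -15 minmargin [0.   0.02 0.02 0.02 0.01 0.   0.   0.  ] err [np.float64(0.547), np.float64(0.0), np.float64(0.0), np.float64(0.0), np.float64(0.0), np.float64(0.0), np.float64(0.0), np.float64(0.082)]
30 0 minmargin [0. 0. 0. 0. 0. 0. 0. 0.] err [np.float64(0.804), np.float64(0.12), np.float64(0.073), np.float64(0.012), np.float64(0.0), np.float64(0.0), np.float64(0.0), np.float64(0.455)]
30 15 minmargin [0.   0.   0.   0.   0.   0.01 0.01 0.  ] err [np.float64(0.751), np.float64(0.056), np.float64(0.039), np.float64(0.019), np.float64(0.0), np.float64(0.0), np.float64(0.0), np.float64(0.664)]
30 30 minmargin [0.   0.11 0.11 0.1  0.09 0.08 0.07 0.  ] err [np.float64(0.422), np.float64(0.0), np.float64(0.0), np.float64(0.0), np.float64(0.0), np.float64(0.0), np.float64(0.0), np.float64(0.563)]
35 -30 minmargin [0.   0.03 0.04 0.05 0.04 0.02 0.   0.  ] err [np.float64(0.081), np.float
[... 2191 characters left out ...]
64(0.0), np.float64(0.0), np.float64(0.0), np.float64(0.0), np.float64(0.0), np.float64(0.0), np.float64(0.0)]
45 0 minmargin [0. 0. 0. 0. 0. 0. 0. 0.] err [np.float64(0.286), np.float64(0.0), np.float64(0.0), np.float64(0.0), np.float64(0.0), np.float64(0.0), np.float64(0.0), np.float64(0.03)]
45 15 minmargin [0.   0.13 0.12 0.13 0.16 0.2  0.19 0.  ] err [np.float64(0.263), np.float64(0.0), np.float64(0.0), np.float64(0.0), np.float64(0.0), np.float64(0.0), np.float64(0.0), np.float64(0.138)]
45 30 minmargin [0.   0.01 0.01 0.03 0.07 0.14 0.25 0.  ] err [np.float64(0.077), np.float64(0.0), np.float64(0.0), np.float64(0.0), np.float64(0.0), np.float64(0.0), np.float64(0.0), np.float64(0.09)]
```

```bash
cat > scan2.py <<'E'
from ik import *
np.set_printoptions(suppress=True,precision=2)
c,s=np.cos(YAW),np.sin(YAW);XS=np.array([c,s,0]);YS=np.array([-s,c,0]);ZS=np.array([0,0,1.])
RS=R.from_matrix(np.column_stack([XS,YS,ZS]))
def orient(pitch,yaw,roll=0):
    # tool z in stand frame
    p,w=np.radians([pitch,yaw]);z=np.array([np.cos(p)*np.cos(w),np.cos(p)*np.sin(w),-np.sin(p)])
    y=np.cross(z,[1,0,0]) if 0 else None
    # tool y in wheel plane, nearest horizontal, perpendicular to z
    y=np.array([0,z[2],-z[1]]);y/=np.linalg.norm(y);y=y*np.sign(y[1])
    x=np.cross(y,z);r=R.from_matrix(np.column_stack([x,y,z]))*R.from_euler('z',roll,degrees=True)
    return RS*r,r
def P3(al,r,x): a=np.radians(al);return np.array([x,r*np.sin(a),r*np.cos(a)])
def tgt(al,r,x,o):
    rw,_=o;return AX+RS.apply(P3(al,r,x))-rw.apply([0,0,22]),rw
def ikm(X,r,q0):
    mid=(LO+HI)/2;half=(HI-LO)/2
    def e(q):
        x,rr=fk2(q,P);u=np.abs((q-mid)/half)
        return np.r_[(x-X)/50,(r.inv()*rr).as_rotvec()*2,.02*u**8]
    g=least_squares(e,np.clip(q0,LO+.01,HI-.01),bounds=(LO,HI));return g.x,np.linalg.norm(e(g.x)[:6])
if __name__=='__main__':
  for pitch,yaw in [(40,0),(35,0),(36,10),(36,-10),(33,18),(33,-18),(30,-25),(25,-30)]:
   for roll in (0,):
    o=orient(pitch,yaw,roll)
    cor=[o[1].apply([a,b,-64])[0]-9 for a in(-37.5,37.5) for b in (-93.5,93.5)]
    q=np.array([0,.7,-.3,2.45,2.6,1,-1.3]);m=[];ok=[];ji=[]
    for al,r,x in [(-57,72,-60),(-57,72,-9),(-20,72,-9),(20,72,-9),(50,72,-9)]:
        q,n=ikm(*tgt(al,r,x,o),q)
        ok.append(n);mm=np.minimum(q-LO,HI-q);m.append(mm.min());ji.append(int(mm.argmin())+1)
    print(pitch,yaw,roll,'body max x',round(max(cor),1),'margin',np.array(m),ji,'err',np.array(ok).round(3),q)
E
python3 scan2.py
```

```text
40 0 0 body max x -33.9 margin [0.   0.09 0.13 0.17 0.18] [4, 4, 4, 4, 4] err [0.12 0.   0.   0.   0.  ] [-0.58  0.73  0.33  2.38  2.88  0.74 -1.83]
35 0 0 body max x -39.9 margin [0.   0.01 0.06 0.1  0.12] [4, 4, 4, 4, 4] err [0.29 0.   0.   0.   0.  ] [-0.63  0.8   0.4   2.44  2.91  0.92 -1.93]
36 10 0 body max x -37.3 margin [0.   0.03 0.06 0.08 0.09] [4, 4, 4, 4, 4] err [0.26 0.   0.   0.   0.  ] [-0.35  0.75  0.13  2.47  3.03  1.   -1.98]
36 -10 0 body max x -37.3 margin [0.   0.07 0.12 0.18 0.21] [4, 4, 4, 4, 4] err [0.15 0.   0.   0.   0.  ] [-0.84  0.84  0.61  2.35  2.8   0.68 -1.79]
33 18 0 body max x -37.4 margin [0.   0.03 0.04 0.05 0.05] [4, 4, 4, 4, 4] err [0.27 0.   0.   0.   0.  ] [-0.13  0.78 -0.07  2.51  3.14  1.14 -2.05]
33 -18 0 body max x -37.4 margin [0.   0.1  0.16 0.23 0.26] [4, 4, 4, 4, 4] err [0.07 0.   0.   0.   0.  ] [-1.01  0.95  0.8   2.3   2.72  0.54 -1.69]
30 -25 0 body max x -36.0 margin [0.01 0.15 0.21 0.28 0.32] [4, 4, 4, 4, 4] err [0. 0. 0. 0. 0.] [-1.06  0.99  0.79  2.24  2.36  0.48 -1.27]
25 -30 0 body max x -36.0 margin [0.05 0.18 0.24 0.32 0.37] [4, 4, 4, 4, 4] err [0. 0. 0. 0. 0.] [-1.08  1.03  0.71  2.19  1.99  0.56 -0.85]
```

```bash
cat > t.py <<'E'
from scan2 import *
for pitch in (45,):
    o=orient(pitch,0)
    q=np.array([0,.7,-.3,2.45,2.6,1,-1.3])
    for p in [(-80,-68,104),(-9,-68,33),(-9,-40,60),(-9,0,76),(-9,50,58)]:
        X=AX+RS.apply(p)-o[0].apply([0,0,22]);q,n=ikm(X,o[0],q);print(p,q,n)
E
python3 t.py
sed -i 's/^RT=.*/PT=np.radians(45)\nzt=np.cos(PT)*XS-np.sin(PT)*ZS\nRT=np.column_stack([np.cross(YS,zt),YS,zt])/' plan.py
sed -i 's/T=AX.*/T=AX+XS*tipx+YS*tipy+ZS*tipz-22*zt/' plan.py
python3 plan.py -80 -68 120
```

```text
(-80, -68, 104) [-0.44  0.52  0.57  2.51  3.42  0.64 -2.02] 0.0007391099589672691
(-9, -68, 33) [-0.23  0.7   0.29  2.41  3.23  0.72 -1.85] 0.00015521109052954714
(-9, -40, 60) [-0.3   0.63  0.28  2.37  3.13  0.61 -1.8 ] 9.480267318703355e-05
(-9, 0, 76) [-0.4   0.6   0.28  2.33  2.99  0.52 -1.75] 5.222308394575777e-05
(-9, 50, 58) [-0.51  0.65  0.27  2.3   2.83  0.53 -1.71] 3.4624681466186675e-05
t 3.6 tcp [217.6568 239.3262 272.6873] tip in stand [-409.5, 149.2, 93.3] q [-1.6706  1.3055 -0.4484  2.5298  0.8536  1.661  -2.3323] F [-0.7913 -1.4991 -2.0635] w 0.7
 z-axis [ 0.9609 -0.2506  0.1177] rotvec to target deg [-8.0345 51.6063 -1.6669] 52.25459163440449
 shift in tool mm [   1.1872 -172.8881  364.9562] world [ 306.8336 -258.6979   44.8691]
```

```bash
python3 -m handwheel '-0.01 0 0.035 -1 6 0; -0.01 0 0.035 -1 6 0; -0.01 0 0.035 -1 6 0; -0.01 0 0.03 -1 6 0; -0.01 0 0.03 -1 6 0' ; python3 plan.py -80 -68 120
```

```text
time: 4.1
eef_pos: [334.5, 248.7, 307.3]
tool_rot: [0.596, 0.082, 0.794, -0.088]
force: [0.4, 0.2, -0.6]
grip_width: 0.4
t 4.1 tcp [334.5128 248.688  307.278 ] tip in stand [-295.3, 172.6, 119.3] q [-0.9575  1.0616 -1.1387  2.5565  1.0289  2.0886 -2.0014] F [ 0.4011  0.1784 -0.5738] w 0.4
 z-axis [ 0.932  -0.2381 -0.2731] rotvec to target deg [-7.1337 28.9532 -1.3671] 29.850382002257135
 shift in tool mm [ -68.9102 -215.9097  238.0915] world [ 189.9776 -268.0597   10.2784]
```

```bash
cat > sim.py <<'E'
from scan2 import *
def jac(q):
    J=np.zeros((6,7));x0,r0=fk2(q,P)
    for i in range(7):
        d=q.copy();d[i]+=1e-5;x,r=fk2(d,P);J[:3,i]=(x-x0)/1e-5/1000;J[3:,i]=(r*r0.inv()).as_rotvec()/1e-5
    return J,x0,r0
def simto(q,X,r,n=20,verbose=True,lam=.02):
    _,x0,r0=jac(q)
    rv=(r0.inv()*r).as_rotvec()
    for k in range(1,n+1):
        Xk=x0+(X-x0)*k/n;Rk=r0*R.from_rotvec(rv*k/n)
        for _ in range(4):
            J,x,rr=jac(q);e=np.r_[(Xk-x)/1000,(Rk*rr.inv()).as_rotvec()]
            act=np.ones(7,bool)
            for _ in range(4):
                Ja=J*act;dq=Ja.T@np.linalg.solve(Ja@Ja.T+lam**2*np.eye(6)*.05,e)
                bad=((q+dq>HI)|(q+dq<LO))&act
                if not bad.any(): break
                act&=~bad
            q=np.clip(q+dq,LO,HI)
    x,rr=fk2(q,P);print(q,'err',np.linalg.norm(x-X).round(1),(rr.inv()*r).magnitude().round(3))
    return q
if __name__=='__main__':
    # validate: D3->D4 
    q=np.array(D[3][0]);simto(q,np.array(D[4][1]),fk2(D[4][0],P)[1]);print(np.array(D[4][0]))
    q=simto(np.array(D[4][0]),np.array(D[5][1]),fk2(D[5][0],P)[1]);print(np.array(D[5][0]))
    q=simto(np.array(D[0][0]),np.array(D[3][1]),fk2(D[3][0],P)[1]);print(np.array(D[3][0]))
E
python3 sim.py
```

```text
Traceback (most recent call last):
  File "sim.py", line 25, in <module>
    q=np.array(D[3][0]);simto(q,np.array(D[4][1]),fk2(D[4][0],P)[1]);print(np.array(D[4][0]))
                        ~~~~~^^^^^^^^^^^^^^^^^^^^^^^^^^^^^^^^^^^^^^^
  File "sim.py", line 21, in simto
    x,rr=fk2(q,P);print(q,'err',np.linalg.norm(x-X).round(1),(rr.inv()*r).magnitude().round(3))
                                                             ^^^^^^^^^^^^^^^^^^^^^^^^^^^^^^
AttributeError: 'float' object has no attribute 'round'
```

```bash
sed -i 's/(rr.inv()\*r).magnitude().round(3)/round(float((rr.inv()*r).magnitude()),3)/' sim.py; python3 sim.py
```

```text
[-2.13  1.11  0.47  2.34  1.19  1.07 -1.64] err 0.0 0.0
[-2.13  1.11  0.46  2.35  1.18  1.08 -1.65]
[-2.14  1.36  0.38  2.55  1.09  0.96 -1.96] err 0.0 0.0
[-1.67  1.31 -0.45  2.53  0.85  1.66 -2.33]
[-2.05  1.16  0.54  1.72  1.05  1.25 -1.07] err 0.0 0.0
[-2.02  1.14  0.49  1.72  1.08  1.3  -1.09]
```

```bash
cat > search.py <<'E'
from sim import *
import sys
def run(q,X,r,n=10):
    _,x0,r0=jac(q);rv=(r0.inv()*r).as_rotvec();mm=9;er=0
    for k in range(1,n+1):
        Xk=x0+(X-x0)*k/n;Rk=r0*R.from_rotvec(rv*k/n)
        for _ in range(2):
            J,x,rr=jac(q);e=np.r_[(Xk-x)/1000,(Rk*rr.inv()).as_rotvec()]
            act=np.ones(7,bool)
            for _ in range(3):
                Ja=J*act;dq=Ja.T@np.linalg.solve(Ja@Ja.T+2e-5*np.eye(6),e)
                bad=((q+dq>HI)|(q+dq<LO))&act
                if not bad.any(): break
                act&=~bad
            q=np.clip(q+dq,LO,HI)
        mm=min(mm,np.minimum(q-LO,HI-q).min())
        x,rr=fk2(q,P);er=max(er,np.linalg.norm(Xk-x))
        if er>15: return q,mm,er
    return q,mm,er
def pose(x,y,z,pitch,yaw): o=orient(pitch,yaw)[0];return np.array([x,y,z]),o
if __name__=='__main__':
    np.set_printoptions(suppress=True,precision=2)
    q0=np.array([-0.9575,1.0616,-1.1387,2.5565,1.0289,2.0886,-2.0014])
    o=orient(45,0)[0]
    def T(p): return AX+RS.apply(p)-o.apply([0,0,22]),o
    rng=np.random.default_rng(int(sys.argv[1]));res=[]
    for k in range(150):
        v1=(rng.uniform(200,450),rng.uniform(250,600),rng.uniform(280,480),rng.uniform(0,60),rng.uniform(-60,30))
        v2=(rng.uniform(250,480),rng.uniform(50,450),rng.uniform(280,480),rng.uniform(20,60),rng.uniform(-50,20))
        q,m1,e=run(q0,*pose(*v1))
        if e>15: continue
        q,m2,e=run(q,*pose(*v2))
        if e>15 or m2<.03: continue
        q,m3,e=run(q,*T((-80,20,130)))
        if e>15 or m3<.01: continue
        q,m4,e=run(q,*T((-80,-68,104)));qa=q
        q,m5,e2=run(q,*T((-9,-68,33)),6)
        q,m6,e3=run(q,*T((-9,0,76)),6);q,m7,e4=run(q,*T((-9,50,58)),6)
        res.append((min(m2,m3,m5,m6,m7)-max(e,e2,e3,e4)*.01,v1,v2,np.array([m1,m2,m3,m4,m5,m6,m7]),max(e,e2,e3,e4),q))
    res.sort(key=lambda a:-a[0])
    for r in res[:3]: print(np.array(r[1]),np.array(r[2]),r[3],round(r[4],1),r[5])
E
for i in 1 2 3 4; do python3 search.py $i & done; wait
```

```text
[320.65 513.05 320.47   5.52 -47.58] [464.29 365.77 320.08  20.64  -5.35] [0.   0.11 0.09 0.03 0.05 0.16 0.23] 0.0 [-0.34  0.62 -0.    2.31  2.57  0.61 -1.42]
[269.46 569.44 383.03  18.22 -44.31] [361.6  200.52 404.62  39.94 -47.41] [0.   0.09 0.13 0.03 0.05 0.15 0.22] 0.0 [-0.31  0.62 -0.06  2.31  2.53  0.62 -1.37]
[318.19 451.69 352.67  13.42 -49.7 ] [380.06 424.97 283.75  54.63  17.37] [0.   0.1  0.12 0.03 0.04 0.15 0.22] 0.0 [-0.23  0.63 -0.19  2.31  2.43  0.67 -1.26]
[384.22 558.76 302.35  11.75 -54.09] [440.74 435.13 282.8   51.57   0.95] [0.   0.12 0.07 0.04 0.05 0.16 0.23] 0.0 [-0.49  0.64  0.23  2.31  2.79  0.54 -1.66]
[235.81 409.6  462.05   6.74 -46.38] [298.7  279.24 366.04  36.73 -39.85] [0.   0.07 0.12 0.03 0.05 0.16 0.22] 0.0 [-0.32  0.62 -0.04  2.31  2.54  0.62 -1.39]
[247.7  595.56 403.87  10.39 -29.58] [399.54 145.45 459.07  41.62  -2.34] [0.   0.11 0.11 0.03 0.05 0.15 0.22] 0.0 [-0.31  0.62 -0.06  2.31  2.53  0.62 -1.37]
[338.01 561.86 446.53   7.56 -37.12] [266.26 189.34 474.99  20.91 -26.14] [0.   0.06 0.07 0.03 0.05 0.15 0.22] 0.0 [-0.3   0.62 -0.07  2.31  2.52  0.63 -1.36]
[297.74 400.61 471.98  17.01 -58.12] [317.44 346.68 396.02  20.81 -34.73] [0.   0.05 0.13 0.03 0.05 0.15 0.22] 0.0 [-0.3   0.62 -0.07  2.31  2.51  0.63 -1.36]
[385.83 409.79 376.62   5.37 -58.26] [334.66 358.2  337.58  42.51 -25.45] [0.   0.07 0.12 0.03 0.05 0.15 0.22] 0.0 [-0.29  0.62 -0.09  2.31  2.5   0.63 -1.34]
[348.98 546.3  392.64  14.73 -52.23] [366.5  372.52 446.38  44.79 -37.4 ] [0.   0.07 0.13 0.04 0.05 0.16 0.23] 0.0 [-0.39  0.63  0.08  2.31  2.64  0.58 -1.49]
[260.54 475.79 291.62   3.89 -55.02] [276.77 362.7  354.17  39.71 -18.44] [0.   0.09 0.09 0.04 0.05 0.16 0.23] 0.0 [-0.39  0.63  0.07  2.31  2.63  0.58 -1.49]
[435.46 503.02 466.6   35.06 -59.69] [325.07 346.21 348.54  46.32 -41.77] [0.01 0.11 0.13 0.03 0.05 0.16 0.23] 0.0 [-0.38  0.63  0.05  2.31  2.62  0.59 -1.47]
```

```bash
cat > rows.py <<'E'
from look import *
from scan2 import orient,RS,AX,fk2,P,LO,HI
from search import run
# usage: rows.py w x y z pitch yaw [mm/row]  |  rows.py s tipx tipy tipz pitch yaw [mm/row]
m=sys.argv[1];a=[float(v) for v in sys.argv[2:]]
o=orient(a[3],a[4])[0];sp=a[5] if len(a)>5 else 45
X=np.array(a[:3]) if m=='w' else AX+RS.apply(a[:3])-o.apply([0,0,22])
g=get_state();p=np.array(g['eef_pos']);r0=R.from_matrix(rot(g['tool_rot']))
tip=RS.inv().apply(p+r0.apply([0,0,22])-AX)
print('t',round(g['time'],2),'tip',tip.round(1),'q',np.array(g['qpos']).round(2),'F',np.array(g['force']).round(1))
rv=(r0.inv()*o).as_rotvec(degrees=True);d=X-p
n=max(1,int(np.ceil(max(np.linalg.norm(d)/sp,np.linalg.norm(rv)/8.3))))
q,mm,e=run(np.array(g['qpos']),X,o,n);print('n',n,'dist',np.linalg.norm(d).round(1),'rot',rv.round(2),'pred q',q.round(2),'margin',round(mm,2),'err',round(e,1))
out=[]
for k in range(n):
    R_=r0*R.from_rotvec(rv*k/n,degrees=True);s_=R_.inv().apply(d/n)/1000
    out.append(' '.join(f'{v:.3f}' for v in s_)+' '+' '.join(f'{v:.2f}' for v in rv/n))
for i in range(0,n,5): print('; '.join(out[i:i+5]))
E
python3 rows.py w 386 410 377 5 -58
```

```text
t 4.1 tip [-295.3  172.6  119.3] q [-0.96  1.06 -1.14  2.56  1.03  2.09 -2.  ] F [ 0.4  0.2 -0.6]
n 11 dist 183.1 rot [ 45.44  29.71 -69.35] pred q [-1.26  1.02 -0.05  1.32  0.88  2.09  0.5 ] margin 0.0 err 0.1
-0.007 0.015 -0.001 4.13 2.70 -6.30; -0.009 0.014 -0.002 4.13 2.70 -6.30; -0.010 0.013 -0.004 4.13 2.70 -6.30; -0.011 0.011 -0.005 4.13 2.70 -6.30; -0.012 0.010 -0.006 4.13 2.70 -6.30
-0.013 0.008 -0.008 4.13 2.70 -6.30; -0.013 0.006 -0.009 4.13 2.70 -6.30; -0.013 0.004 -0.010 4.13 2.70 -6.30; -0.013 0.002 -0.010 4.13 2.70 -6.30; -0.012 -0.001 -0.011 4.13 2.70 -6.30
-0.012 -0.003 -0.012 4.13 2.70 -6.30
```

```bash
python3 rows.py w 250 590 400 10 -30
```

```text
t 4.1 tip [-295.3  172.6  119.3] q [-0.96  1.06 -1.14  2.56  1.03  2.09 -2.  ] F [ 0.4  0.2 -0.6]
n 9 dist 363.6 rot [ 22.06   9.44 -64.74] pred q [-1.57  1.01 -0.16  1.15  1.08  2.09  0.44] margin 0.0 err 0.2
-0.006 0.034 -0.021 2.45 1.05 -7.19; -0.010 0.032 -0.022 2.45 1.05 -7.19; -0.014 0.030 -0.024 2.45 1.05 -7.19; -0.017 0.027 -0.025 2.45 1.05 -7.19; -0.019 0.023 -0.027 2.45 1.05 -7.19
-0.022 0.020 -0.028 2.45 1.05 -7.19; -0.023 0.016 -0.029 2.45 1.05 -7.19; -0.024 0.011 -0.030 2.45 1.05 -7.19; -0.025 0.007 -0.031 2.45 1.05 -7.19
```

```bash
python3 -m handwheel '-0.006 0.034 -0.021 2.5 1 -7.2; -0.01 0.032 -0.022 2.5 1 -7.2; -0.014 0.03 -0.024 2.5 1 -7.2; -0.017 0.027 -0.025 2.5 1 -7.2; -0.019 0.023 -0.027 2.5 1 -7.2'; python3 rows.py w 250 590 400 10 -30;python3 rows.py w 400 145 459 42 -2
```

```text
time: 4.6
eef_pos: [293.4, 390.5, 353.7]
tool_rot: [0.523, -0.058, 0.796, -0.298]
force: [0.3, -0.1, -0.2]
grip_width: 0.1
t 4.6 tip [-354.   304.5  165.7] q [-1.1   0.9  -0.89  1.98  1.13  2.08 -0.9 ] F [ 0.3 -0.1 -0.2]
n 5 dist 209.3 rot [ 11.58   5.5  -36.74] pred q [-1.57  1.01 -0.16  1.15  1.08  2.09  0.44] margin 0.0 err 0.0
-0.020 0.026 -0.027 2.32 1.10 -7.35; -0.022 0.022 -0.028 2.32 1.10 -7.35; -0.024 0.018 -0.029 2.32 1.10 -7.35; -0.026 0.013 -0.030 2.32 1.10 -7.35; -0.026 0.009 -0.031 2.32 1.10 -7.35
t 4.6 tip [-354.   304.5  165.7] q [-1.1   0.9  -0.89  1.98  1.13  2.08 -0.9 ] F [ 0.3 -0.1 -0.2]
n 7 dist 287.6 rot [-22.18  20.02  22.  ] pred q [ 0.29  0.06 -1.29  2.38  1.31  0.83 -0.51] margin 0.1 err 0.8
-0.005 -0.033 0.024 -3.17 2.86 3.14; -0.008 -0.034 0.021 -3.17 2.86 3.14; -0.011 -0.035 0.019 -3.17 2.86 3.14; -0.013 -0.035 0.017 -3.17 2.86 3.14; -0.016 -0.035 0.014 -3.17 2.86 3.14
-0.019 -0.035 0.011 -3.17 2.86 3.14; -0.021 -0.034 0.008 -3.17 2.86 3.14
```

```bash
python3 -m handwheel '-0.02 0.026 -0.027 2.3 1.1 -7.3; -0.022 0.022 -0.028 2.3 1.1 -7.3; -0.024 0.018 -0.029 2.3 1.1 -7.3; -0.026 0.013 -0.03 2.3 1.1 -7.3; -0.026 0.009 -0.031 2.3 1.1 -7.3'; cat > multi.py <<'E'
# predict from the current q through via tips
from search import *
from plant import get_state
q0=np.array(get_state()['qpos']);print(q0)
o=orient(45,0)[0]
def T(p): return AX+RS.apply(p)-o.apply([0,0,22]),o
rng=np.random.default_rng(1);res=[]
L=[[(400,145,459,42,-2)],[(360,200,404,40,-47)],[(300,279,366,37,-40)]]+[[(rng.uniform(250,480),rng.uniform(50,450),rng.uniform(280,480),rng.uniform(20,60),rng.uniform(-50,20))] for _ in range(60)]
for v in L:
    q=q0;ms=[];es=[]
    for p in v:
        q,m,e=run(q,*pose(*p));ms.append(m);es.append(e)
    for p in [(-80,20,130),(-80,-68,104),(-9,-68,33),(-9,0,76),(-9,50,58)]:
        q,m,e=run(q,*T(p));ms.append(m);es.append(e)
        if e>15: break
    res.append((min(ms)-max(es)*.01,np.array(v),np.array(ms),np.array(es),q))
for r in res[:3]:print(*r)
res.sort(key=lambda a:-a[0]);print()
for r in res[:4]:print(*r)
E
python3 multi.py
```

```text
time: 5.1
eef_pos: [256.7, 552.5, 394.9]
tool_rot: [0.399, -0.207, 0.746, -0.492]
force: [0.8, -0.6, -1.1]
grip_width: 0.8
[-1.47  0.96 -0.31  1.3   1.1   2.08  0.2 ]
0.029097858124353723 [[400 145 459  42  -2]] [0.1  0.11 0.03 0.04 0.15 0.22] [0.13 0.01 0.   0.   0.   0.  ] [-0.23  0.63 -0.18  2.31  2.43  0.67 -1.27]
0.02769200992232922 [[360 200 404  40 -47]] [0.06 0.13 0.03 0.04 0.15 0.22] [0.01 0.07 0.   0.   0.   0.  ] [-0.16  0.63 -0.3   2.32  2.36  0.72 -1.18]
0.028406520972272045 [[300 279 366  37 -40]] [0.05 0.12 0.03 0.04 0.15 0.22] [0.   0.02 0.   0.   0.   0.  ] [-0.17  0.63 -0.29  2.32  2.37  0.71 -1.19]

0.030911347531348086 [[255.63 319.38 463.82  53.07  11.99]] [0.08 0.11 0.03 0.04 0.15 0.22] [0.01 0.05 0.   0.   0.   0.  ] [-0.27  0.62 -0.13  2.31  2.47  0.65 -1.31]
0.030784376464650764 [[284.62 242.88 458.94  36.91  -8.73]] [0.07 0.06 0.03 0.04 0.15 0.22] [0.01 0.02 0.   0.   0.   0.  ] [-0.25  0.62 -0.15  2.31  2.46  0.66 -1.29]
0.030508642036442213 [[264.22  87.2  472.64  50.13 -26.35]] [0.08 0.1  0.03 0.04 0.15 0.22] [0.06 0.1  0.   0.   0.   0.  ] [-0.27  0.62 -0.12  2.31  2.48  0.65 -1.31]
0.030423597784125192 [[397.51 391.05 398.59  30.4    8.79]] [0.1  0.09 0.03 0.04 0.15 0.22] [0.04 0.01 0.   0.   0.   0.  ] [-0.25  0.62 -0.16  2.31  2.45  0.66 -1.28]
```

```bash
python3 rows.py w 400 145 459 42 -2
```

```text
t 5.1 tip [-410.9  457.4  208.6] q [-1.47  0.96 -0.31  1.3   1.1   2.08  0.2 ] F [ 0.8 -0.6 -1.1]
n 10 dist 436.7 rot [-37.95  11.4   48.96] pred q [-0.73  0.04 -0.21  2.38  1.3   0.76 -0.49] margin 0.1 err 0.1
0.018 -0.022 0.033 -3.79 1.14 4.90; 0.015 -0.026 0.032 -3.79 1.14 4.90; 0.012 -0.029 0.031 -3.79 1.14 4.90; 0.009 -0.032 0.029 -3.79 1.14 4.90; 0.005 -0.034 0.027 -3.79 1.14 4.90
0.002 -0.036 0.024 -3.79 1.14 4.90; -0.002 -0.038 0.022 -3.79 1.14 4.90; -0.005 -0.039 0.019 -3.79 1.14 4.90; -0.009 -0.039 0.017 -3.79 1.14 4.90; -0.013 -0.039 0.014 -3.79 1.14 4.90
```

```bash
python3 -m handwheel '0.018 -0.022 0.033 -3.8 1.1 4.9; 0.015 -0.026 0.032 -3.8 1.1 4.9; 0.012 -0.029 0.031 -3.8 1.1 4.9; 0.009 -0.032 0.029 -3.8 1.1 4.9; 0.005 -0.034 0.027 -3.8 1.1 4.9'; python3 rows.py w 400 145 459 42 -2
```

```text
time: 5.6
eef_pos: [329.1, 345.0, 425.9]
tool_rot: [0.42, -0.082, 0.861, -0.274]
force: [1.3, -0.2, 0.8]
grip_width: 0.5
t 5.6 tip [-315.3  263.6  233. ] q [-1.2   0.5  -0.4   1.98  1.02  1.56 -0.37] F [ 1.3 -0.2  0.8]
n 5 dist 214.7 rot [-18.64   5.92  24.17] pred q [-0.7   0.04 -0.25  2.38  1.3   0.76 -0.49] margin 0.18 err 0.1
0.001 -0.036 0.024 -3.73 1.18 4.83; -0.002 -0.037 0.021 -3.73 1.18 4.83; -0.006 -0.038 0.019 -3.73 1.18 4.83; -0.009 -0.039 0.016 -3.73 1.18 4.83; -0.013 -0.039 0.013 -3.73 1.18 4.83
```

```bash
python3 -m handwheel '0.002 -0.037 0.025 -3.8 1.2 4.9; -0.002 -0.038 0.022 -3.8 1.2 4.9; -0.005 -0.039 0.02 -3.8 1.2 4.9; -0.009 -0.039 0.017 -3.8 1.2 4.9; -0.013 -0.039 0.014 -3.8 1.2 4.9'; python3 rows.py s -80 20 130 45 0
```

```text
time: 6.1
eef_pos: [401.8, 140.2, 457.4]
tool_rot: [0.405, 0.048, 0.912, -0.038]
force: [2.1, 0.6, 0.9]
grip_width: 0.1
t 6.1 tip [-220.2   75.3  260.6] q [-0.69  0.02 -0.27  2.36  1.25  0.78 -0.45] F [2.1 0.6 0.9]
n 5 dist 199.6 rot [-1.1   2.94  1.34] pred q [-0.25  0.41 -0.17  2.43  2.35  0.57 -1.2 ] margin 0.11 err 0.1
0.001 -0.010 0.039 -0.22 0.59 0.27; 0.000 -0.011 0.038 -0.22 0.59 0.27; -0.000 -0.011 0.038 -0.22 0.59 0.27; -0.001 -0.011 0.038 -0.22 0.59 0.27; -0.001 -0.011 0.038 -0.22 0.59 0.27
```

```bash
python3 -m handwheel '0.001 -0.01 0.039 0 0.6 0; 0 -0.011 0.038 0 0.6 0; 0 -0.011 0.038 0 0.6 0; -0.001 -0.011 0.038 -0.5 0.6 0.6; -0.001 -0.011 0.038 -0.5 0.6 0.6'; python3 rows.py s -55 -68 79 45 0 20; python3 - <<'E'
from look import *
for c in ('wrist','top','scene'):
    p=snap(c,'a_'+c)
    if c!='wrist':
        y0,x0=(100,210) if c=='top' else (130,230)
        cv2.imwrite(f'pics/a_{c}c.png',cv2.resize(p['img'][y0:y0+170,x0:x0+180,::-1],None,fx=4,fy=3.5))
E
```

```text
time: 6.6
eef_pos: [534.8, 66.9, 327.5]
tool_rot: [0.381, 0.054, 0.923, -0.026]
force: [1.2, 0.6, 0.5]
grip_width: 0.5
t 6.6 tip [-80.1  18.8 130. ] q [-0.3   0.39 -0.17  2.4   2.2   0.57 -1.1 ] F [1.2 0.6 0.5]
n 6 dist 103.8 rot [-0.27 -0.08  0.26] pred q [ 0.11  0.54 -0.29  2.5   2.71  0.72 -1.31] margin 0.06 err 0.0
0.003 -0.014 0.009 -0.04 -0.01 0.04; 0.003 -0.014 0.009 -0.04 -0.01 0.04; 0.003 -0.014 0.009 -0.04 -0.01 0.04; 0.003 -0.014 0.009 -0.04 -0.01 0.04; 0.003 -0.014 0.009 -0.04 -0.01 0.04
0.003 -0.014 0.009 -0.04 -0.01 0.04
```

View pics/a_wrist.png

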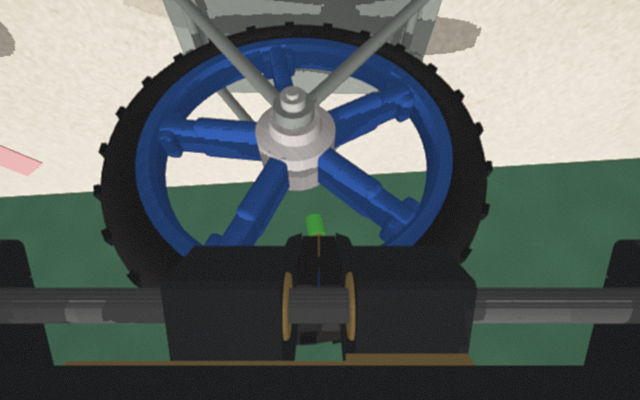

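View pics/a_scenec.png

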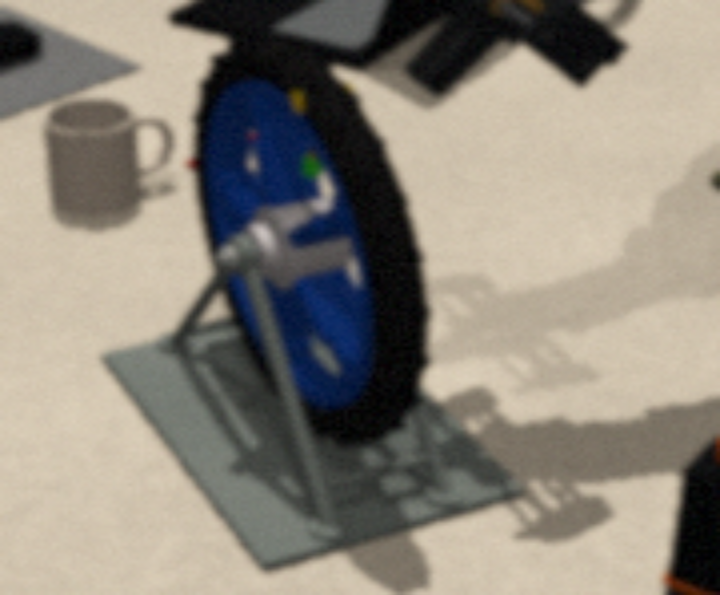

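View pics/a_topc.png

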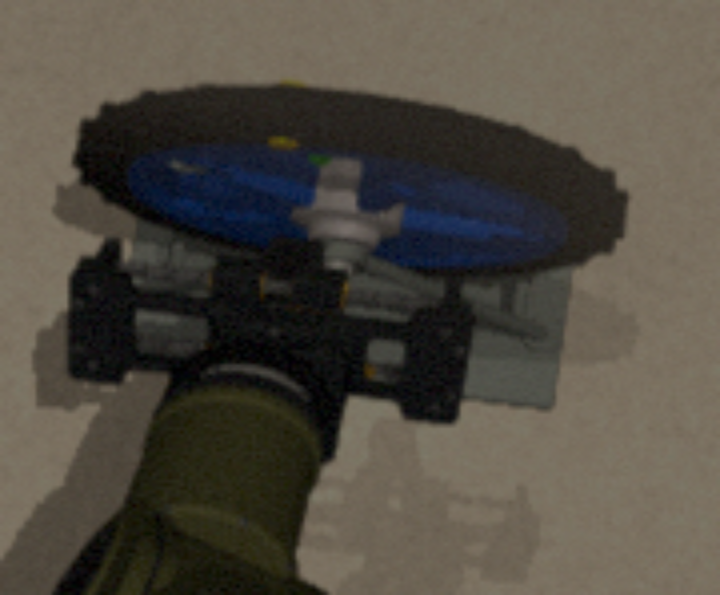

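```bash
cat > ov.py <<'E'
from look import *
from scan2 import AX,RS
def overlay(name,th,ax=AX,RS=RS,cam='wrist',save=True):
    p=capture(cam);im=p['img'][:,:,::-1].copy()
    W=lambda l:ax+RS.apply(l)
    def d(x,a,r): return [x,-r*np.sin(a),-r*np.cos(a)]   # a: angle from down, ccw from -x
    pts=[]
    for k in (36,108,180,252,324):
        a=th+np.radians(k)
        for off in (-8,8):
            e=np.array([0,-np.cos(a),np.sin(a)])*off
            A,B=[proj(p,W(np.array(d(-21,a,r))+e))[0] for r in (36,87)]
            cv2.line(im,tuple(int(v) for v in A),tuple(int(v) for v in B),(0,0,255),1)
    c=np.array([proj(p,W(d(-15,t,116)))[0] for t in np.linspace(0,6.28,60)]).astype(int);cv2.polylines(im,[c],True,(0,255,255),1)
    for r in (116,72): 
        v=proj(p,W(d(0,th,r)))[0].astype(int);cv2.circle(im,tuple(int(a) for a in v),4,(255,0,255),1)
    v=proj(p,W([-62,0,0]))[0].astype(int);cv2.circle(im,tuple(int(a) for a in v),4,(0,255,0),1)
    g=get_state();tip=np.array(g['eef_pos'])+rot(g['tool_rot'])@[0,0,22]
    v=proj(p,tip)[0].astype(int);cv2.drawMarker(im,tuple(int(a) for a in v),(255,255,0),0,10)
    cv2.imwrite(f'pics/{name}.png',im);return p
if __name__=='__main__': overlay(sys.argv[1],float(sys.argv[2]))
E
python3 ov.py ov1 3.345
```

```text
(no output)
```

View pics/ov1.png

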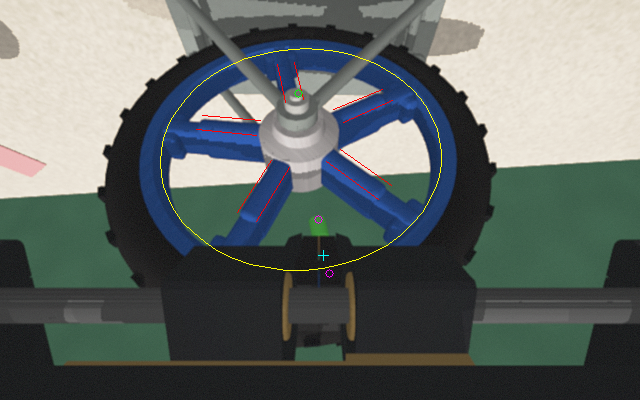

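```bash
sed -i 's/36.7,182/34.0,182/' ik.py; python3 rows.py s -55 -68 79 45 0 22
```

```text
t 6.8 tip [-81.5  20.7 129.9] q [-0.31  0.39 -0.17  2.4   2.19  0.57 -1.09] F [-0.3  0.1  0.2]
n 5 dist 105.8 rot [-0.46 -0.17  0.24] pred q [ 0.12  0.54 -0.3   2.5   2.72  0.72 -1.31] margin 0.06 err 0.0
0.004 -0.018 0.011 -0.09 -0.03 0.05; 0.003 -0.018 0.011 -0.09 -0.03 0.05; 0.003 -0.018 0.011 -0.09 -0.03 0.05; 0.003 -0.018 0.011 -0.09 -0.03 0.05; 0.003 -0.018 0.011 -0.09 -0.03 0.05
```

```bash
python3 -m handwheel '0.003 -0.018 0.011 -0.1 0 0; 0.003 -0.018 0.011 -0.1 0 0; 0.003 -0.018 0.011 -0.1 0 0; 0.003 -0.018 0.011 -0.1 0 0; 0.003 -0.018 0.011 -0.1 0 0'; python3 rows.py s -9 -68 33 45 0 13; python3 ov.py ov2 3.345
```

```text
time: 7.3
eef_pos: [551.1, -24.8, 280.5]
tool_rot: [0.383, 0.051, 0.922, -0.022]
force: [0.1, -0.6, 0.6]
grip_width: 0.7
t 7.3 tip [-53.2 -67.4  82.9] q [ 0.05  0.52 -0.28  2.45  2.62  0.68 -1.27] F [ 0.1 -0.6  0.6]
n 6 dist 66.7 rot [0.27 0.06 0.39] pred q [ 0.13  0.68 -0.3   2.42  2.74  0.78 -1.3 ] margin 0.11 err 0.0
0.001 -0.000 0.011 0.04 0.01 0.07; 0.001 -0.000 0.011 0.04 0.01 0.07; 0.001 -0.000 0.011 0.04 0.01 0.07; 0.001 -0.000 0.011 0.04 0.01 0.07; 0.001 -0.000 0.011 0.04 0.01 0.07
0.001 -0.000 0.011 0.04 0.01 0.07
```

View pics/ov2.png

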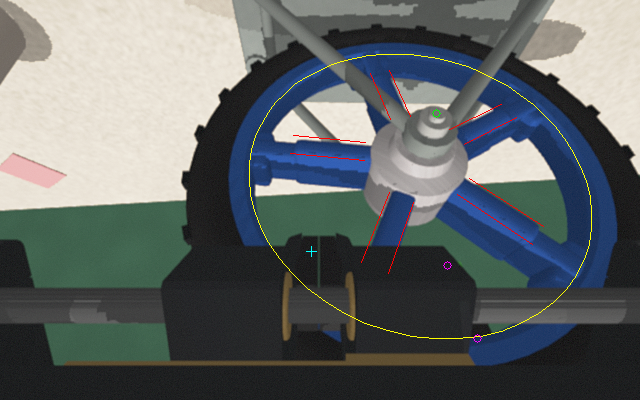

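```bash
python3 -m handwheel '0.001 0 0.011 0 0 0; 0.001 0 0.011 0 0 0; 0.001 0 0.011 0 0 0; 0.001 0 0.011 0 0 0'; python3 rows.py s -9 -68 33 45 0 11
```

```text
time: 7.75
eef_pos: [580.0, -27.8, 244.8]
tool_rot: [0.382, 0.052, 0.923, -0.022]
force: [-0.4, -0.0, -0.2]
grip_width: 0.6
t 7.75 tip [-24.2 -66.9  47.2] q [ 0.06  0.63 -0.28  2.41  2.66  0.73 -1.28] F [-0.4 -0.  -0.2]
n 2 dist 20.8 rot [ 0.23 -0.04  0.36] pred q [ 0.13  0.68 -0.3   2.42  2.74  0.78 -1.3 ] margin 0.14 err 0.0
-0.000 -0.001 0.010 0.12 -0.02 0.18; -0.000 -0.001 0.010 0.12 -0.02 0.18
```

```bash
python3 -m handwheel '0 0 0.01 0 0 0.2; 0 0 0.01 0 0 0.2; 0 0 0 0 0 0'; python3 rows.py s -9 -40 62 45 0 8; python3 ov.py ov3 3.345
```

```text
time: 8.05
eef_pos: [593.9, -30.8, 230.0]
tool_rot: [0.381, 0.056, 0.923, -0.021]
force: [-0.4, 0.1, 0.5]
grip_width: 0.6
t 8.05 tip [-10.  -68.3  32.4] q [ 0.07  0.67 -0.28  2.38  2.67  0.74 -1.28] F [-0.4  0.1  0.5]
n 6 dist 41.0 rot [ 0.12 -0.11 -0.14] pred q [ 0.05  0.61 -0.28  2.38  2.64  0.69 -1.27] margin 0.18 err 0.0
-0.004 0.005 -0.003 0.02 -0.02 -0.02; -0.004 0.005 -0.003 0.02 -0.02 -0.02; -0.004 0.005 -0.003 0.02 -0.02 -0.02; -0.004 0.005 -0.003 0.02 -0.02 -0.02; -0.004 0.005 -0.003 0.02 -0.02 -0.02
-0.004 0.005 -0.003 0.02 -0.02 -0.02
```

View pics/ov3.png

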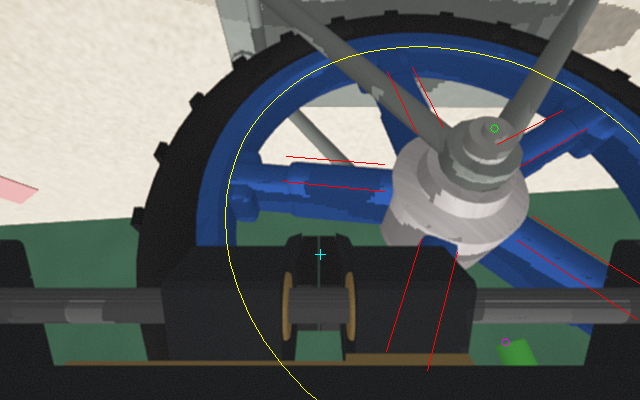

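```bash
python3 -m handwheel '-0.004 0.0035 -0.004 0 0 0; -0.004 0.0035 -0.004 0 0 0; -0.0035 0.004 -0.0035 0 0 0; -0.0035 0.004 -0.0035 0 0 0; -0.003 0.005 -0.003 0 0 0'; python3 rows.py s -9 -44 62 45 0 8|head -1
```

```text
time: 8.6
eef_pos: [595.1, -11.8, 257.1]
tool_rot: [0.381, 0.057, 0.922, -0.022]
force: [-0.2, -3.0, -1.5]
grip_width: 0.2
t 8.6 tip [-11.2 -49.4  59.5] q [ 0.01  0.6  -0.25  2.35  2.59  0.66 -1.25] F [-0.2 -3.  -1.5]
```

```bash
python3 -m handwheel '-0.003 0.005 -0.0025 0 0 0; -0.0025 0.006 -0.0025 0 0 0; -0.0025 0.006 -0.0025 0 0 0; -0.0015 0.006 -0.0015 0 0 0; -0.0015 0.006 -0.0015 0 0 0'; python3 rows.py s -9 -20 73 45 0 8
```

```text
time: 9.1
eef_pos: [599.4, 18.2, 272.0]
tool_rot: [0.381, 0.056, 0.922, -0.021]
force: [0.8, -2.1, -1.8]
grip_width: 0.0
t 9.1 tip [-10.4 -19.   74.4] q [-0.08  0.57 -0.22  2.32  2.49  0.62 -1.22] F [ 0.8 -2.1 -1.8]
n 1 dist 2.2 rot [ 0.13 -0.08 -0.11] pred q [-0.01  0.58 -0.25  2.36  2.58  0.65 -1.25] margin 0.2 err 0.0
0.000 -0.001 0.002 0.13 -0.08 -0.11
```

```bash
python3 -m handwheel '-0.001 0.0065 0 0 0 0; 0 0.007 0 0 0 0; 0 0.007 0.0005 0 0 0; 0.001 0.0065 0.001 0 0 0; 0.001 0.0065 0.001 0 0 0'; python3 rows.py s -9 20 73 45 0 8; python3 ov.py ov4 4.2
```

```text
time: 9.6
eef_pos: [604.8, 51.2, 269.5]
tool_rot: [0.382, 0.056, 0.922, -0.022]
force: [-0.9, -4.2, -0.2]
grip_width: 0.7
t 9.6 tip [-9.1 14.4 71.9] q [-0.18  0.58 -0.2   2.3   2.41  0.62 -1.2 ] F [-0.9 -4.2 -0.2]
n 1 dist 5.7 rot [ 0.12 -0.04 -0.12] pred q [-0.13  0.59 -0.23  2.33  2.47  0.65 -1.23] margin 0.23 err 0.0
-0.001 0.006 -0.001 0.12 -0.04 -0.12
```

View pics/ov4.png

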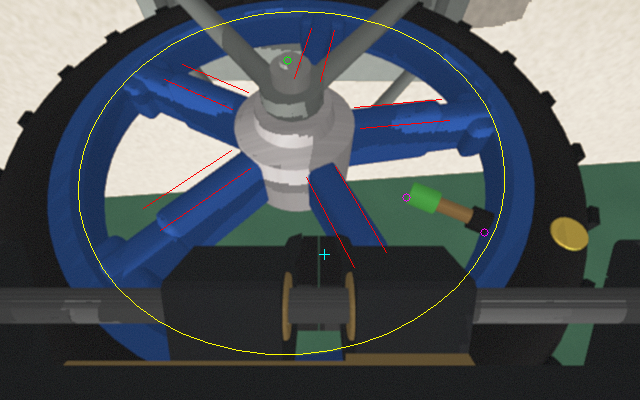

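```bash
python3 -m handwheel '0.0005 0.0065 0.0005 0 0 0; 0.0015 0.0065 0.0015 0 0 0; 0.002 0.006 0.002 0 0 0; 0.0025 0.006 0.0025 0 0 0; 0.003 0.0055 0.003 0 0 0';python3 -m handwheel '0.0035 0.005 0.003 0 0 0; 0.0035 0.004 0.003 0 0 0;0 0 0 0 0 0'; python3 rows.py s -9 54 49 45 0 8; python3 ov.py ov5 4.8
```

```text
time: 10.15
eef_pos: [608.5, 81.8, 256.1]
tool_rot: [0.382, 0.056, 0.922, -0.021]
force: [-0.7, -3.8, 1.4]
grip_width: 0.6
time: 10.45
eef_pos: [608.1, 92.4, 246.0]
tool_rot: [0.381, 0.054, 0.923, -0.02]
force: [0.1, -0.0, 1.3]
grip_width: 0.1
t 10.45 tip [-10.7  55.7  48.4] q [-0.26  0.64 -0.21  2.28  2.34  0.68 -1.22] F [ 0.1 -0.   1.3]
n 1 dist 2.4 rot [ 0.32 -0.2  -0.01] pred q [-0.21  0.65 -0.23  2.32  2.42  0.71 -1.25] margin 0.24 err 0.0
-0.002 -0.002 0.001 0.32 -0.20 -0.01
```

View pics/ov5.png

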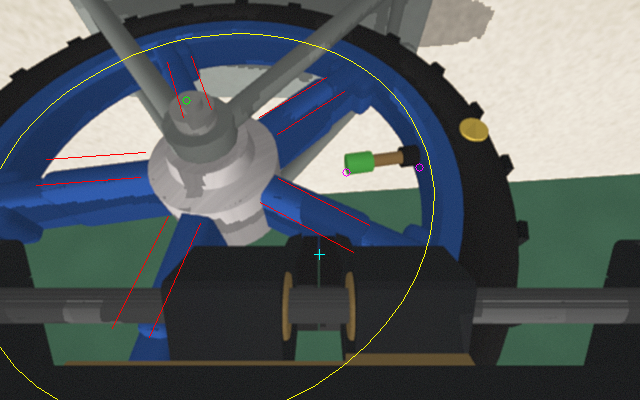

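```bash
python3 -m handwheel '-0.002 -0.005 -0.002 0 0 0; 0 0 -0.015 0 0 0; 0 0 -0.018 0 0 0; 0 0 -0.018 0 0 0; 0 0 -0.02 0 0 0'; python3 rows.py s -58 -58 94 45 0 30; python3 ov.py ov6 4.87
```

```text
time: 11.0
eef_pos: [557.3, 90.9, 300.6]
tool_rot: [0.381, 0.056, 0.923, -0.021]
force: [0.3, -0.8, 0.0]
grip_width: 0.5
t 11.0 tip [-61.   48.2 103. ] q [-0.33  0.48 -0.17  2.36  2.23  0.62 -1.16] F [ 0.3 -0.8  0. ]
n 4 dist 106.5 rot [ 0.16 -0.12 -0.11] pred q [ 0.07  0.5  -0.27  2.48  2.68  0.67 -1.3 ] margin 0.08 err 0.0
0.001 -0.027 0.002 0.04 -0.03 -0.03; 0.001 -0.027 0.002 0.04 -0.03 -0.03; 0.001 -0.027 0.002 0.04 -0.03 -0.03; 0.001 -0.027 0.002 0.04 -0.03 -0.03
```

View pics/ov6.png

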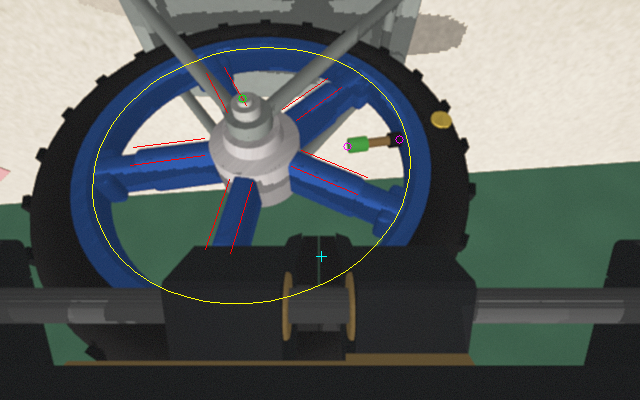

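```bash
python3 -m handwheel '0.001 -0.027 0.002 0 0 0; 0.001 -0.027 0.002 0 0 0; 0.001 -0.027 0.002 0 0 0; 0.001 -0.027 0.002 0 0 0; 0 0 0 0 0 0'; python3 rows.py s -9 -58 45 45 0 14; python3 ov.py ov7 4.87
```

```text
time: 11.55
eef_pos: [546.9, -21.4, 290.6]
tool_rot: [0.38, 0.059, 0.923, -0.024]
force: [-0.4, 0.5, -0.7]
grip_width: 0.1
t 11.55 tip [-57.9 -64.8  93. ] q [ 0.01  0.49 -0.25  2.45  2.59  0.64 -1.27] F [-0.4  0.5 -0.7]
n 5 dist 68.8 rot [-0.23 -0.18 -0.35] pred q [ 0.1   0.65 -0.28  2.4   2.72  0.74 -1.3 ] margin 0.12 err 0.0
-0.000 0.001 0.014 -0.05 -0.04 -0.07; -0.000 0.001 0.014 -0.05 -0.04 -0.07; -0.000 0.001 0.014 -0.05 -0.04 -0.07; -0.000 0.001 0.014 -0.05 -0.04 -0.07; -0.000 0.001 0.014 -0.05 -0.04 -0.07
```

View pics/ov7.png

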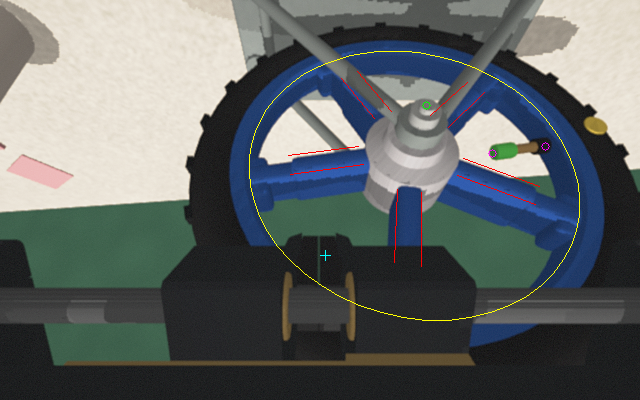

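```bash
python3 -m handwheel '0 0.001 0.014 0 0 0; 0 0.001 0.014 0 0 0; 0 0.001 0.014 0 0 0; 0 0.001 0.013 0 0 0; 0 0.001 0.013 0 0 0'; python3 rows.py s -9 -54 54 45 0 8
```

```text
time: 12.1
eef_pos: [597.1, -15.9, 242.6]
tool_rot: [0.382, 0.055, 0.922, -0.021]
force: [-0.2, 1.0, 1.0]
grip_width: 0.3
t 12.1 tip [ -8.7 -53.1  45. ] q [ 0.02  0.64 -0.25  2.36  2.64  0.7  -1.28] F [-0.2  1.   1. ]
n 2 dist 9.0 rot [ 0.23 -0.07 -0.06] pred q [ 0.08  0.63 -0.27  2.39  2.7   0.71 -1.29] margin 0.17 err 0.0
-0.003 -0.000 -0.003 0.11 -0.04 -0.03; -0.003 -0.000 -0.003 0.11 -0.04 -0.03
```

```bash
python3 -m handwheel '-0.004 0.0035 -0.004 0 0 0; -0.004 0.0035 -0.004 0 0 0; -0.003 0.006 -0.003 0 0 0; -0.003 0.006 -0.003 0 0 0; -0.002 0.007 -0.0015 0 0 0';python3 -m handwheel '-0.002 0.007 -0.0015 0 0 0; -0.001 0.007 -0.001 0 0 0; -0.001 0.007 -0.001 0 0 0; 0 0.007 0 0 0 0; 0 0.007 0.0005 0 0 0'; python3 rows.py s -9 21 70 45 0 8
```

```text
time: 12.6
eef_pos: [599.0, 8.1, 266.0]
tool_rot: [0.381, 0.057, 0.923, -0.022]
force: [-0.8, -2.8, -2.1]
grip_width: 0.2
time: 13.1
eef_pos: [604.6, 43.5, 270.5]
tool_rot: [0.381, 0.056, 0.922, -0.022]
force: [0.4, -3.1, -1.2]
grip_width: 0.6
t 13.1 tip [-8.3  6.7 72.9] q [-0.17  0.58 -0.19  2.3   2.43  0.61 -1.21] F [ 0.4 -3.1 -1.2]
n 2 dist 14.6 rot [ 0.1  -0.08 -0.12] pred q [-0.14  0.59 -0.21  2.33  2.48  0.65 -1.25] margin 0.23 err 0.0
0.001 0.007 0.001 0.05 -0.04 -0.06; 0.001 0.007 0.001 0.05 -0.04 -0.06
```

```bash
python3 -m handwheel '0.001 0.0065 0.001 0 0 0; 0.001 0.0065 0.001 0 0 0; 0.0015 0.0065 0.0015 0 0 0; 0.002 0.006 0.002 0 0 0; 0.0025 0.006 0.0025 0 0 0';python3 -m handwheel '0 0 0 0 0 0'; python3 rows.py s -9 46 57 45 0 8; python3 ov.py ov8 5.8
```

```text
time: 13.6
eef_pos: [608.7, 74.9, 259.3]
tool_rot: [0.382, 0.056, 0.922, -0.022]
force: [-0.6, -4.7, 0.8]
grip_width: 0.4
time: 13.7
eef_pos: [608.4, 77.2, 258.7]
tool_rot: [0.381, 0.054, 0.923, -0.02]
force: [-0.1, 0.6, -0.3]
grip_width: 0.3
t 13.7 tip [-8.6 40.8 61.2] q [-0.24  0.61 -0.18  2.28  2.37  0.64 -1.21] F [-0.1  0.6 -0.3]
n 1 dist 6.8 rot [ 0.36 -0.13  0.  ] pred q [-0.2   0.63 -0.21  2.32  2.44  0.68 -1.26] margin 0.24 err 0.0
0.003 0.005 0.003 0.36 -0.13 0.00
```

View pics/ov8.png

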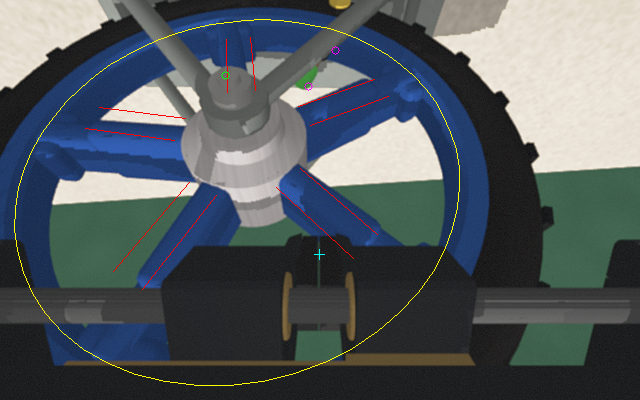

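```bash
cat > th.py <<'E'
from look import *
from scan2 import AX,RS
from scipy.optimize import minimize
def est(th0,p=None):
    p=p or capture('wrist')
    hsv=cv2.cvtColor(p['img'],cv2.COLOR_RGB2HSV);m=cv2.inRange(hsv,(100,90,30),(125,255,255)).astype(float)/255
    m=cv2.GaussianBlur(m,(0,0),1.5)
    rr=np.linspace(42,85,12)
    def S(v):
        th,dy,dz=v;s=0;n=0
        for k in (36,108,180,252,324):
            a=th+np.radians(k);u=np.array([0,-np.sin(a),-np.cos(a)]);e=np.array([0,-np.cos(a),np.sin(a)])
            for off,w in [(-6,1),(-2,1),(2,1),(6,1),(-11,-1),(-14,-1),(11,-1),(14,-1)]:
                X=AX+RS.apply(np.array([-21,dy,dz])+rr[:,None]*u+off*e)
                px=proj(p,X);ok=(px[:,0]>0)&(px[:,0]<638)&(px[:,1]>0)&(px[:,1]<235)
                q=cv2.remap(m.astype(np.float32),px[:,:1].astype(np.float32),px[:,1:].astype(np.float32),cv2.INTER_LINEAR)[:,0]
                s+=w*(q*ok).sum();n+=ok.sum()
        return -s/max(n,1)+ (dy**2+dz**2)/8000
    best=min(((S((t,a,b)),t,a,b) for t in np.arange(th0-.3,th0+.3,.03) for a in (-6,-3,0,3,6) for b in (-6,-3,0,3,6)))
    f=minimize(S,best[1:],method='Nelder-Mead',options=dict(initial_simplex=np.array(best[1:])+np.array([[0,0,0],[.03,0,0],[0,2,0],[0,0,2]])))
    return f.x,f.fun
if __name__=='__main__': 
    x,v=est(float(sys.argv[1]));print('theta',x,v,'to home deg',np.degrees(2*np.pi-x[0]))
E
python3 th.py 5.85
```

```text
theta [5.88 0.72 3.41] -0.2268571098237925 to home deg 23.2242175436638
```

```bash
python3 -m handwheel '0.0025 0.0045 0.0025 0 0 0; 0.003 0.0045 0.003 0 0 0; 0.003 0.004 0.003 0 0 0; 0.003 0.004 0.003 0 0 0; 0 0 0 0 0 0'; python3 rows.py s -9 58 45 45 0 8; python3 ov.py ov9 6.2; python3 th.py 6.15
```

```text
time: 14.3
eef_pos: [610.2, 93.0, 242.1]
tool_rot: [0.381, 0.055, 0.923, -0.021]
force: [-0.6, 0.3, -0.3]
grip_width: 0.2
t 14.3 tip [-8.7 56.6 44.4] q [-0.27  0.65 -0.19  2.28  2.36  0.68 -1.24] F [-0.6  0.3 -0.3]
n 1 dist 1.6 rot [ 0.26 -0.18 -0.03] pred q [-0.23  0.66 -0.22  2.32  2.43  0.71 -1.27] margin 0.24 err 0.0
-0.000 0.001 -0.001 0.26 -0.18 -0.03
theta [6.17 2.32 2.43] -0.25045190953025703 to home deg 6.585678188064169
```

View pics/ov9.png

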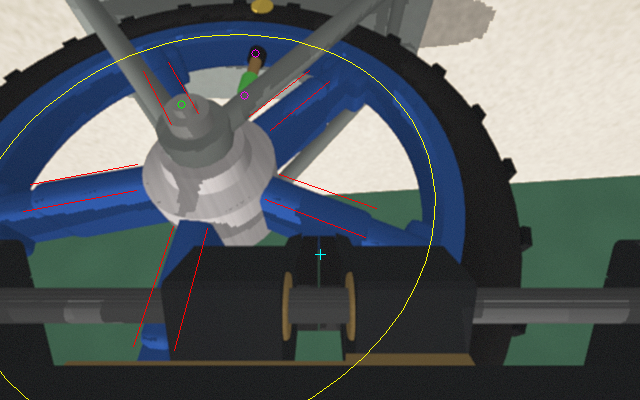

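```bash
python3 -m handwheel '0.001 0.001 0.001 0 0 0; 0.001 0.001 0.001 0 0 0; 0.001 0.001 0.001 0 0 0; 0.001 0.001 0.001 0 0 0; 0 0 0 0 0 0'; python3 rows.py s -9 58 45 45 0 8|head -1; python3 ov.py ov10 6.28; python3 th.py 6.25
```

```text
time: 14.9
eef_pos: [610.8, 95.5, 237.2]
tool_rot: [0.381, 0.056, 0.923, -0.021]
force: [-0.6, -0.8, 1.7]
grip_width: 0.6
t 14.9 tip [-8.4 59.1 39.7] q [-0.28  0.66 -0.2   2.28  2.36  0.69 -1.24] F [-0.6 -0.8  1.7]
theta [6.24 1.97 3.62] -0.2737832164400576 to home deg 2.256296929801597
```

View pics/ov10.png

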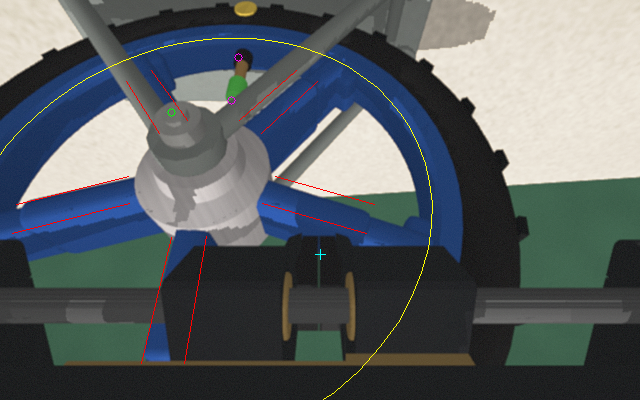

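```bash
python3 -m handwheel '0.001 0.001 0.001 0 0 0; 0.001 0.001 0.001 0 0 0; 0 0 0 0 0 0'; python3 rows.py s -9 58 45 45 0 8|head -1; python3 th.py 6.28
```

```text
time: 15.3
eef_pos: [611.0, 97.2, 234.3]
tool_rot: [0.381, 0.056, 0.923, -0.022]
force: [0.1, -1.6, 1.1]
grip_width: 0.5
t 15.3 tip [-8.4 60.9 36.7] q [-0.28  0.67 -0.2   2.28  2.36  0.7  -1.25] F [ 0.1 -1.6  1.1]
theta [6.27 3.64 3.04] -0.3027887202495307 to home deg 0.6262846709296898
```

Within about 1°. Back off and re-check from a clear view.

```bash
python3 -m handwheel '-0.003 -0.005 -0.003 0 0 0; 0 -0.003 -0.012 0 0 0; 0 0 -0.018 0 0 0; 0 0 -0.02 0 0 0; 0 0 -0.02 0 0 0'; python3 -m handwheel '0 -0.01 -0.02 0 0 0; 0 -0.01 -0.02 0 0 0; 0 -0.01 -0.02 0 0 0; 0 0 0 0 0 0'; python3 rows.py s -60 58 95 45 0 8|head -1; python3 th.py 6.28;python3 ov.py ov11 6.283
```

```text
time: 15.85
eef_pos: [559.8, 95.4, 289.2]
tool_rot: [0.381, 0.056, 0.923, -0.021]
force: [-0.4, 0.2, 0.1]
grip_width: 0.3
time: 16.25
eef_pos: [513.4, 69.3, 332.5]
tool_rot: [0.382, 0.056, 0.922, -0.021]
force: [0.1, -0.7, 0.3]
grip_width: 0.5
t 16.25 tip [-101.9   21.5  134.9] q [-0.35  0.36 -0.15  2.45  2.21  0.57 -1.14] F [ 0.1 -0.7  0.3]
theta [ 6.33 -1.83  6.32] -0.2126823143784406 to home deg -2.8496196307813655
```

View pics/ov11.png

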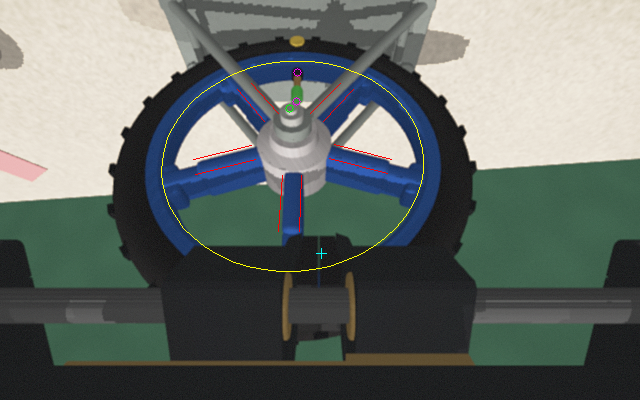

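```bash
python3 - <<'E'
from look import *
from scan2 import AX,RS
from scipy.optimize import least_squares
p=snap('wrist','fin_w');s=snap('scene','fin_s');t=snap('top','fin_t')
hsv=cv2.cvtColor(p['img'],cv2.COLOR_RGB2HSV)
m=cv2.inRange(hsv,(20,130,80),(32,255,255));m[80:]=0;y,x=np.nonzero(m);d=(x.mean(),y.mean());print('dot',d,len(x))
g=cv2.inRange(hsv,(45,150,80),(75,255,255));y,x=np.nonzero(g[:130]);gr=(x.mean(),y.mean());print('green',gr,len(x))
W=lambda l,v:AX+[0,v[1],v[2]]+RS.apply(l)
def dd(x,a,r): return [x,-r*np.sin(a),-r*np.cos(a)]
def f(v): return np.r_[proj(p,W(dd(-16,v[0],145),v))[0]-d,proj(p,W(dd(0,v[0],90),v))[0][:1]-gr[0],proj(p,W([-62,0,0],v))[0]-(291,105)]
r=least_squares(f,[0,0,0]);print(np.degrees(r.x[0]),r.x[1:],r.fun)
cv2.imwrite('pics/fin_sc.png',cv2.resize(s['img'][130:300,230:400,::-1],None,fx=3.5,fy=3.5))
E
```

```text
dot (np.float64(295.9776119402985), np.float64(40.96268656716418)) 134
green (np.float64(295.53333333333336), np.float64(94.11111111111111)) 45
1.2828374785821792 [ 1.4  -3.26] [-0.37  0.29  0.58 -0.16 -0.18]
```

View pics/fin_sc.png

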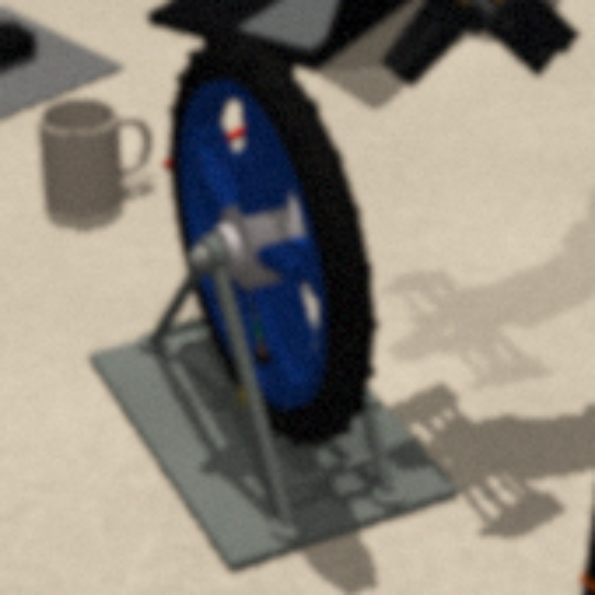

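```bash
python3 -m handwheel '-0.015 0 -0.02 0 0 0; -0.015 0 -0.02 0 0 0; -0.015 0 -0.02 0 0 0; 0 0 0 0 0 0; 0 0 0 0 0 0'; python3 th.py 6.28; python3 -c "
from plant import order,get_state
g=get_state();print(g['joint_vel'],g['force']);print(order.hand_in())"
```

```text
time: 17.0
eef_pos: [505.2, 72.0, 404.8]
tool_rot: [0.382, 0.056, 0.922, -0.021]
force: [1.2, 0.3, -0.1]
grip_width: 0.8
theta [6.3  0.8  5.04] -0.23408955041057436 to home deg -0.7163129244830543
[ 0.01499503  0.01288584 -0.0083407   0.01079068 -0.00869091 -0.00355753
  0.01119644] [ 0.2258041  -0.20600579  0.69731895]
the job is handed in; nothing more can be done
None
```

I turned the wheel about 170° counter-clockwise in two pushes with the closed fingertips. Between the pushes I let go of the first spoke and took up the next. The valve is now at the bottom, the hand is clear, and I handed the job in at about 17 s.

- **Valve angle:** the picture estimates disagree slightly, but all are inside the 7° limit:

| When | From the spokes | From the dot and valve |
|---|---|---|
| Finger still on the spoke | 0.6° short of home | – |
| After backing off | 2.8° past | 1.3° past |
| Just before hand-in | 0.7° past | – |

- **Force:** at the ends of the moves, wrist readings during the pushes were about 5 N or less, and about zero once clear. Peaks between readings were not recorded.
- **Stand, mug and tyre lever:** by eye, the stand, the mug and what shows of the tyre lever look unmoved. I did not measure their positions again.
- **Inflator:** only its edge is in the last close-up, and I did not check it again. The hand passed well above it.
- **Wheel at rest:** I saw no sign of it moving, but did not measure its speed.
- **What went wrong:** my first approach with the tool level folded the elbow to its joint limit. I backed out and came in with the tool pitched 45° down. Nothing was touched on the way.

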